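# Seat the hooked light guide in its two notches and wedge it tight

## Task

Lay the hooked light guide gently (do not drop it) into the cradle, turned so that its straight lamp end rests on the ledge of the lamp notch and its hooked end rests at the bottom of the stage notch, and let go of it. Then take the brass wedge from its holder, put it in the gap left beside the guide in the lamp notch with its flat back towards the outer wall, and press it down firmly until it locks the guide tight against the opposite wall; let go. Leave the pen barrel, wrench, eraser and nib tray where they are.

Things in the scene. Friction and masses are not known exactly. Their poses are not given: they have to be found in the camera images.
- cradle: Fixed fixture, flat grey base (x -160..100, y -45..30 and x 20..100, y -95..-45 mm, top z 8). Origin at bench level; a seated guide has the same axes, its origin 40 mm above this one. Carries the lamp notch, the stage notch, a white lamp housing (x -152..-116, y -25..25, up to z 68 mm) and a nib rest (radius 14, top z 38 mm, at x 77, y -76). Nothing else stands on the plate.
- lamp_notch (a point): Point in the wide notch (x -86..-50 mm of the cradle) where the axis of the 10 mm guide runs along cradle x when it lies on the ledge against the datum wall: cradle x -70, y 0, z 45 mm; cradle axes. Datum wall: inner face y +5, top z 56. Steel ledge: y +5..-5, top z 40. Then the open wedge gap down to the plate. Outer wall: inner face y -17, flaring out above z 50 to y -23 at z 56.
- stage_notch (a point): Point in the narrow notch where the axis of the guide's hook runs when it rests on the floor (z 40 mm): cradle x 48.1, y -34.4, z 45 mm; cradle axes. A straight slot 13 mm wide, 24 mm long, running 55 degrees clockwise (from above) from cradle +x, between 8 mm cheeks; above z 50 mm 45-degree flaps widen it to 29 mm at z 58 mm.
- wedge_seat (a point): Where the centre of the wedge's handle belongs, about, when tight: cradle x -70, y -9, z 78.5 mm; cradle axes. The wedge's axes then lie along the cradle's, flat back on the outer wall, sloped face on the guide. It stops 4 mm higher for each mm that the guide is off the datum wall.
- guide_center (a point): Loose hooked light guide, 0.1 kg, lying flat: rod 10 mm thick, straight along x from -105 (black collar, lamp end) to +24 mm, then bent 55 degrees clockwise (from above) into a 70 mm hook leg, heavy brass at its end. Orange grip block 24 (x) x 14 (y) x 26 mm (z) on it, undersides flush. This point: centre of the block, 13 mm above the underside (the guide's origin); guide axes.
- guide_lamp (a point): Point on the guide's rod axis at its x -70, y 0 mm, 5 mm above the underside; belongs at lamp_notch.
- guide_tip (a point): Point on the axis of the guide's hook leg, 42 mm from the bend (guide x 48.1, y -34.4 mm, 5 mm above the underside); belongs at stage_notch.
- holder: Fixed grey block 40 x 38 mm, 36 mm tall, with a pocket (floor 6 mm above the bench) in which the wedge stands upright. Origin at bench level under it.
- wedge_grip (a point): Loose wedge, 0.08 kg, 75 mm tall, 18 mm wide (x): brass blade (lower 38 mm), blue handle 18 (x) x 16 (y) x 37 mm on top. This point: centre of the handle, 56.5 mm above the bottom; wedge axes, z up (may lean 2 degrees in the holder). Flat back 8 mm to -y; the other blade face slopes: 6.25 mm thick at the bottom, 15.75 at the handle. 10 to 15 N down locks it; friction keeps it.
- barrel: Blue pen barrel 110 mm long, 13 mm thick, lying on the bench: leave alone. Origin under its middle.
- wrench: Brass section wrench 98 mm long, 6 mm thick, lying flat: leave alone.
- eraser: Round rubber eraser block, 42 mm across, 16 mm high: leave alone.
- tray: Silver nib tray 60 x 130 mm, 14 mm high, with loose nibs: leave alone.

How it is judged (in metres and radians):
On the way, in this order (a step that is already met when the one before it is completed fails the run):
1. the guide lies in both notches, on the ledge and on the stage notch floor, let go (horizontal distance between guide_tip and stage_notch below 0.005 m and z of guide_tip in the frame of cradle between 0.042 and 0.048 m and z of guide_lamp in the frame of cradle between 0.042 and 0.048 m and angle between the x axis of guide_center and the x axis of cradle, either way round below 0.08 rad and y of guide_lamp in the frame of cradle between -0.007 and 0.002 m and contact force between the fingers and guide below 0.05 N), for 0.2 s.
2. the wedge is down in the gap and the guide is locked against the datum wall (horizontal distance between guide_tip and stage_notch below 0.005 m and z of guide_tip in the frame of cradle between 0.042 and 0.048 m and z of guide_lamp in the frame of cradle between 0.042 and 0.048 m and angle between the x axis of guide_center and the x axis of cradle, either way round below 0.08 rad and y of guide_lamp in the frame of cradle between -0.0015 and 0.002 m and x of wedge_grip in the frame of cradle between -0.08 and -0.06 m and y of wedge_grip in the frame of cradle between -0.013 and -0.005 m and z of wedge_grip in the frame of cradle between 0.07 and 0.0825 m and angle between wedge_grip's own z axis and vertical below 0.1 rad and contact force between wedge and guide above 1 N), for 0.2 s.
At the end, for the whole second after the job is handed in: Guide level in both notches (heights within 3 mm, hook point within 5 mm, lamp point within 1.5 mm of the datum wall, 0.08 rad); wedge upright in the gap (10 mm along, 4 mm across, 0.1 rad), handle centre 70 to 82.5 mm up, pressing on the guide with over 1 N; both released, at rest (all of step 2 and contact force between the fingers and wedge below 0.05 N and contact force between the fingers and guide below 0.05 N and linear speed of each of guide, wedge below 0.01 m/s); the robot touches nothing.
It fails at once if the guide is dropped (it falls freely faster than 0.45 m/s, about 10 mm) (contact force between the fingers and guide below 0.01 N and linear speed of guide above 0.45 m/s).
It fails at once if the pen barrel is moved more than 20 mm (distance of barrel from where it was at the start of the episode above 0.02 m).
It fails at once if the section wrench is moved more than 20 mm (distance of wrench from where it was at the start of the episode above 0.02 m).
It fails at once if the eraser is moved more than 20 mm (distance of eraser from where it was at the start of the episode above 0.02 m).
It fails at once if the nib tray is moved more than 20 mm (distance of tray from where it was at the start of the episode above 0.02 m).
It also fails if it takes over 61 s, if anything falls off the work surface, if the arm or the gripper's body presses on something with over 40 N, if the wrist force passes 120 N, or if a joint passes its speed limit or range.

## Robot

A 6-joint arm with a two-finger parallel gripper is mounted at the origin on the work surface. World frame = base frame: x ahead of the robot, y to its left, z up, the work surface at z = 0. Lengths are in m, angles in degrees, forces in N, time in s.
With the tool pointing down it reaches from about 0.35 to 0.875 m from the base axis. Payload 4.2 kg.
Tool frame: the origin (TCP) lies midway between the tips of the shut fingers; the grasp point (between the pads) lies r.pinch_z behind it (r.pinch_z is the distance from the TCP to the grasp point, in m); z points along the fingers, y is the direction in which the jaws open and shut (so a half turn about z gives the same grasp; the last joint's range is limited). The gripper opens to 87 mm and grips with 3 to 60 N. Pads are 19 mm wide; open, the fingers measure 117 mm over their backs; the gripper's body (75 mm by 190 mm) begins 51 mm behind the grasp point.
Start: joints at [90.562, 22.042, 0.453, 0, -68.411, -14.817], TCP at [0.154, 0.606, 0.223] pointing down, gripper open.
Joint ranges: [-179.83, 179.83], [-69.29, 118.12], [-61.27, 80.66], [-181.25, 117.63], [-171.15, -9.14], [-177.46, 177.46]. Speed limits (degrees/s): [159.86, 159.86, 180, 180, 180, 180].

## Interface

Orientations are given as a 3x3 rotation matrix whose columns are the frame's x, y, z axes.
In Python, from station import r gives the robot as it stands. The module is installed in compiled form; this text tells all that it offers.
- The arm moves only by the tool play_rows, never from a script. Its argument "deltas" is a list of rows, each a list of 7 numbers: the shift along the tool's x, y, z in units of 25 mm (1.0 is 25 mm), then the turn, a rotation vector about the tool's x, y, z in units of 5 degrees (1.0 is 5 degrees), then the finger opening in mm, from 0 to 87. In form: [[tx, ty, tz, wx, wy, wz, fingers], ...]. A call has 1 to 12 rows; each row is the pose to reach, as a shift and turn from the pose commanded when the call began, along the tool's axes at that moment; what a row does not reach only later rows make up. A row lasts 1/10 s, in which the tool goes at most 50 mm and 8.59 degrees, less where a joint would pass 70% of its speed; a pose out of reach is approached as far as the arm can. A call with a gripper value outside its range is refused whole. The fingers move at their own pace and stop on an object; the grip force is fixed at half the most. Time passes only in rows, so rows that repeat a pose let the fingers close. It gives the time, the measured TCP pose, the force and the opening at its end, in the units of the state.
- r.sense(): the state, without advancing time (a new reading comes with each control period).
- r.capture(name): name is "scene" or "top" or "wrist"; returns a dict with "pixels" (384x512x3 uint8, red, green, blue), "camera_matrix" (3x3 intrinsics, pixels), "R" (3x3) and "t" (3): a world point X has camera coordinates R X + t; the wrist camera has in their place "T_tool_cam" (4x4, takes a point from camera to tool coordinates, whose origin is the TCP and whose axes are the flange's). Camera axes: x right, y down, z forward; pixel columns grow to the right and rows downward; lengths in m; the calibration is good to about 2 mm. A picture is of the moment at which its call begins: read the wrist's pose just before it. There is no depth.
- r.finish_job(): hands the job in, once; it reports no verdict.
Trained networks look in the newest picture that a camera, given by its name, has taken for a name from the list of things; names that differ only in an ending like _2 or _b are one class to them, and where a whole thing is asked for, a point or a joint stands for the part that bears it (a point fixed in the world has none). Each returns a list of dicts, best first, with "score" (0 to 1); they miss things now and then, are a little off and sometimes report something else, mostly with a low value. They report only what shows in the picture. A call takes as long as a camera call.
- r.spot_in(camera, target): "centre" ([x, y, z] in m, in world coordinates, good to about 4 mm: the middle of the surface that is visible of it).
- r.cut_out(camera, target): "region" (384x512 bool, what is visible of it).
The state is a dict: "time_s": time; "joints": joint angles; "joint_velocities": joint speeds; "effort": joint torques, N m; "tcp_pos": TCP position; "ee_rot": TCP orientation; "wrist_force": force on the tool from outside, world axes, zero at the start; "moment": the same for the moment, N m; "gripper_width": opening from 0.0 (shut) to 1.0 (fully open).
Only numpy, scipy, OpenCV 4.12 (cv2) and the standard library are available. Lean on these libraries where they do the work, as an engineer would, in place of code of your own. Each camera call takes 0.05 s, during which the arm holds its last target.

## Working session

There is one attempt and no reset: what is moved stays moved. The work goes in short steps, Python scripts to look and compute and a tool call to move; the robot and the scene stay as the last step left them, time stands still between calls to the robot, and variables do not carry over. Pictures are saved under pics/ and viewed, and the job is handed in when it is done.

Besides the shell and the picture viewer there is one more tool, called after "Call:" by a JSON object that holds its "api" and its "payload". play_rows: Moves the arm, as the interface text tells. Its arguments: {"type":"object","properties":{"deltas":{"type":"array","items":{"type":"array","items":{"type":"number"}}}},"required":["deltas"]}

```bash
mkdir -p pics; ls
python3 - <<'E'
from station import r
import numpy as np,cv2
np.set_printoptions(precision=4,suppress=True)
print(r.sense(), r.pinch_z)
for c in ["scene","top","wrist"]:
    d=r.capture(c); cv2.imwrite(f"pics/{c}0.png",cv2.cvtColor(d["pixels"],cv2.COLOR_RGB2BGR))
    print(c,d["camera_matrix"],d.get("R"),d.get("t"),d.get("T_tool_cam"))
    for n in ["cradle","guide_center","guide_lamp","guide_tip","holder","wedge_grip","lamp_notch","stage_notch","barrel","wrench","eraser","tray"]:
        print(n,[(np.round(x["centre"],4),round(x["score"],2)) for x in r.spot_in(c,n)[:2]])
E
```

```text
pics
{'time_s': 0.0, 'joints': array([ 90.5616,  22.0907,   0.3807,  -0.0286, -68.4114, -14.8168]), 'joint_velocities': array([-0.0124, -0.0166,  0.1306, -0.0138, -0.0077,  0.0479]), 'effort': array([ -0.0007, -39.0666,  18.7401,   4.22  ,   0.011 ,  -0.0002]), 'tcp_pos': array([0.1537, 0.6052, 0.2215]), 'ee_rot': array([[ 0.9692, -0.2464, -0.0004],
       [-0.2464, -0.9692, -0.0021],
       [ 0.0001,  0.0022, -1.    ]]), 'wrist_force': array([-0.7218,  0.1506, -0.2441]), 'moment': array([-0.0002,  0.0201,  0.0352]), 'gripper_width': 0.9991977223320063} 0.0187
scene [[401.1022   0.     256.5543]
 [  0.     401.1022 188.0711]
 [  0.       0.       1.    ]] [[-0.855   0.5185 -0.0148]
 [ 0.3173  0.5003 -0.8056]
 [-0.4103 -0.6934 -0.5923]] [ 0.5041 -0.1031  1.2834] None
cradle [(array([0.5121, 0.1448, 0.0082]), 0.88)]
guide_center [(array([ 0.4789, -0.3148,  0.0063]), 0.66)]
guide_lamp [(array([ 0.4772, -0.3155,  0.0113]), 0.52)]
guide_tip [(array([ 0.474 , -0.3166,  0.012 ]), 0.73)]
holder [(array([0.4814, 0.3797, 0.0315]), 0.95), (array([0.5105, 0.144 , 0.009 ]), 0.74)]
wedge_grip [(ar
[... 954 characters left out ...]
0.4604, -0.3234,  0.0081]), 0.73), (array([0.7372, 0.085 , 0.0136]), 0.63)]
wrench [(array([ 0.7237, -0.0874,  0.011 ]), 0.42)]
eraser [(array([0.713 , 0.2233, 0.015 ]), 0.51), (array([0.5025, 0.1326, 0.0068]), 0.33)]
tray [(array([ 0.7045, -0.307 , -0.002 ]), 0.94), (array([0.506 , 0.1345, 0.0117]), 0.21)]
wrist [[285.6285   0.     256.5113]
 [  0.     285.6285 188.1415]
 [  0.       0.       1.    ]] None None [[-0.0008 -0.9661 -0.2583  0.0701]
 [ 1.     -0.0007 -0.0004  0.0005]
 [ 0.0002 -0.2583  0.9661 -0.1617]
 [ 0.      0.      0.      1.    ]]
cradle []
guide_center []
guide_lamp []
guide_tip []
holder []
wedge_grip []
lamp_notch []
stage_notch []
barrel []
wrench []
eraser []
tray []
```

View pics/scene0.png

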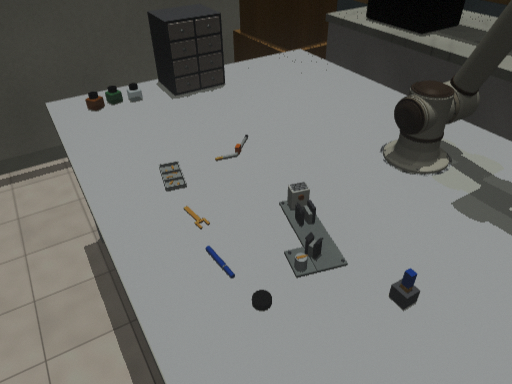

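View pics/top0.png

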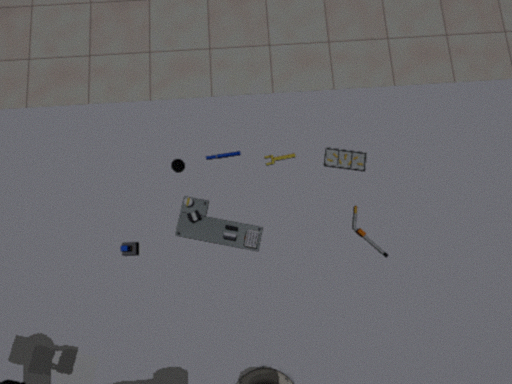

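View pics/wrist0.png

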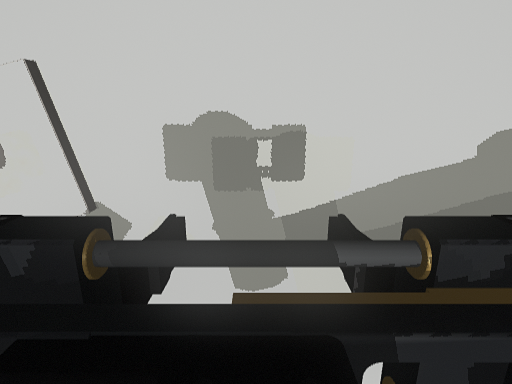

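```bash
cat > h.py <<'E'
from station import r
import numpy as np,cv2
from scipy.spatial.transform import Rotation as Ro
np.set_printoptions(precision=4,suppress=True)
def Rdown(psi):
    c,s=np.cos(np.radians(psi)),np.sin(np.radians(psi))
    return np.array([[c,s,0],[s,-c,0],[0,0,-1.]])
def delta(p,psi):
    "deltas from measured pose to world TCP p, yaw psi (tool down)"
    s=r.sense(); R=s['ee_rot']
    t=R.T@(np.array(p)-s['tcp_pos'])/0.025
    w=np.degrees(Ro.from_matrix(R.T@Rdown(psi)).as_rotvec())/5
    return np.round(np.r_[t,w],3)
def st():
    s=r.sense(); print(s['time_s'],'tcp',s['tcp_pos'],'psi',np.degrees(np.arctan2(s['ee_rot'][1,0],s['ee_rot'][0,0])),'zax',s['ee_rot'][:,2],'F',s['wrist_force'],'g',s['gripper_width'],'q',s['joints'])
def snap(c,name):
    s=r.sense(); d=r.capture(c)
    if 'T_tool_cam' in d and d['T_tool_cam'] is not None:
        T=np.eye(4);T[:3,:3]=s['ee_rot'];T[:3,3]=s['tcp_pos']
        C=np.linalg.inv(T@d['T_tool_cam']); d['R']=C[:3,:3];d['t']=C[:3,3]
    cv2.imwrite(f'pics/{name}.png',cv2.cvtColor(d['pixels'],cv2.COLOR_RGB2BGR))
    np.savez(f'pics/{name}.npz',pixels=d['pixels'],K=d['camera_matrix'],R=d['R'],t=d['t'])
    return d
def load(name):
    z=np.load(f'pics/{name}.npz'); return z['pixels'],z['K'],z['R'],z['t']
def proj(X,K,R,t):
    Y=np.atleast_2d(X)@R.T+t; u=Y@K.T; return u[:,:2]/u[:,2:]
def back(uv,z,K,R,t):
    uv=np.atleast_2d(uv); d=np.c_[uv,np.ones(len(uv))]@np.linalg.inv(K).T@R; c=-R.T@t
    return c+d*((z-c[2])/d[:,2])[:,None]
def crop(name,x0,y0,x1,y1,s=4,out=None):
    im=cv2.imread(f'pics/{name}.png')[y0:y1,x0:x1]
    cv2.imwrite(f'pics/{out or name+"_c"}.png',cv2.resize(im,None,fx=s,fy=s,interpolation=cv2.INTER_CUBIC))
E
python3 - <<'E'
from h import *
print(delta([.51,.18,.25],-97))
E
```

```text
[17.999 12.998 -1.098 -0.001  0.001 16.549]
```

Call:
{"api": "play_rows", "payload": {"deltas": [[18, 13, -1.1, 0, 0, 16.5, 60], [18, 13, -1.1, 0, 0, 16.5, 60], [18, 13, -1.1, 0, 0, 16.5, 60], [18, 13, -1.1, 0, 0, 16.5, 60], [18, 13, -1.1, 0, 0, 16.5, 60], [18, 13, -1.1, 0, 0, 16.5, 60], [18, 13, -1.1, 0, 0, 16.5, 60], [18, 13, -1.1, 0, 0, 16.5, 60], [18, 13, -1.1, 0, 0, 16.5, 60], [18, 13, -1.1, 0, 0, 16.5, 60], [18, 13, -1.1, 0, 0, 16.5, 60], [18, 13, -1.1, 0, 0, 16.5, 60]]}}

```text
time_s: 3.15
tcp_pos: [0.5125, 0.1763, 0.2502]
ee_rot: [[-0.123, -0.992, 0.001], [-0.992, 0.123, -0.001], [0.0, -0.001, -1.0]]
wrist_force: [-0.8, -0.1, -1.0]
gripper_width: 0.689
```

Run:
```python
from h import *
st(); snap('wrist','w1'); crop('w1',100,0,500,300,2,'w1b')
```

```text
3.15 tcp [0.5125 0.1763 0.2502] psi -97.09338719418491 zax [ 0.0008 -0.0005 -1.    ] F [-0.7948 -0.137  -1.0135] g 0.6887475797177198 q [ 36.1603  12.8132  -8.732    0.0576 -68.4346 -43.2748]
```

View pics/w1.png

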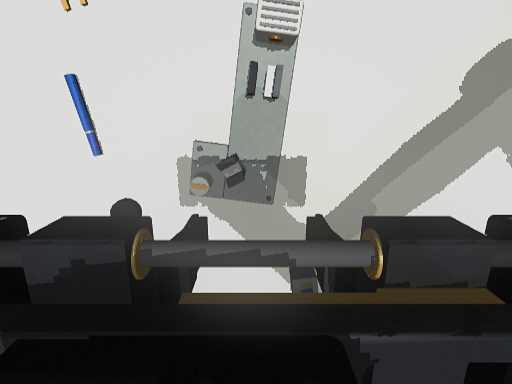

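Run:
```python
from h import *
crop('w1',170,0,320,110,5,'a'); crop('w1',170,110,320,220,5,'b')
```

```text
(no output)
```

View pics/a.png

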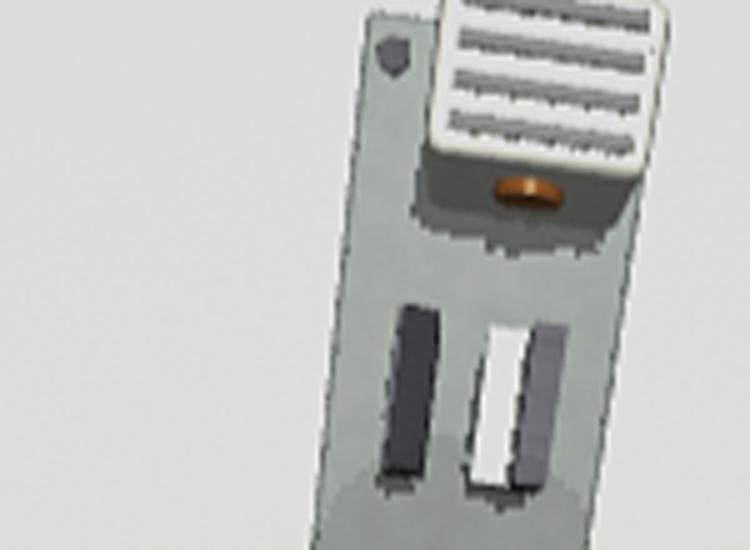

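View pics/b.png

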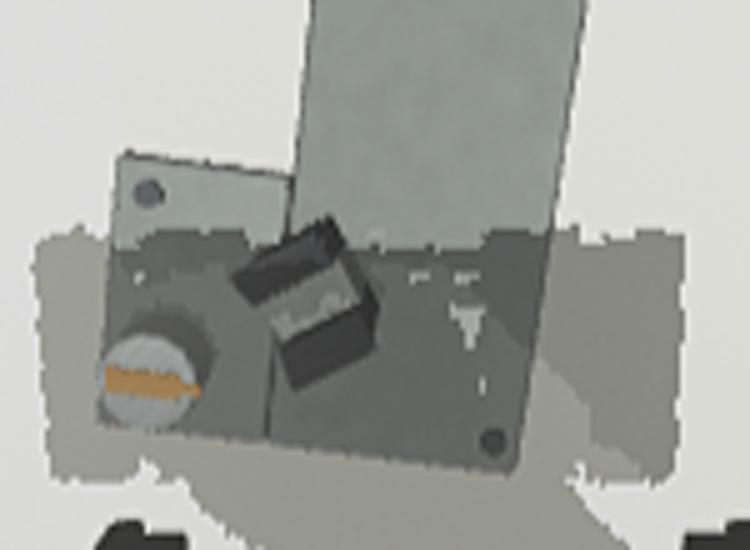

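```bash
cat > fitc.py <<'E'
from h import *
from scipy.optimize import least_squares
def model(p,L):
    c,s=np.cos(p[2]),np.sin(p[2]); L=np.asarray(L)/1000.
    return np.c_[p[0]+c*L[:,0]-s*L[:,1],p[1]+s*L[:,0]+c*L[:,1],L[:,2]+(p[3] if len(p)>3 else 0)]
def fit(name,L,uv,p0):
    px,K,R,t=load(name); uv=np.asarray(uv,float)
    f=lambda p:(proj(model(p,L),K,R,t)-uv).ravel()
    s=least_squares(f,p0,loss='soft_l1'); return s.x,f(s.x).reshape(-1,2)
E
python3 - <<'E'
from fitc import *
L=[(-160,-45,8),(20,-95,8),(20,-45,8),(100,30,8),(77,-76,38),(-86,-5,40),(-50,-5,40),(-116,-25,68),(-116,25,68)]
uv=[(243.2,2),(193.6,140),(228.2,145),(272.4,204),(199.2,186),(267.6,64.6),(263.6,97.2),(256.2,29.2),(297.2,34.6)]
for p0 in ([.5,.13,np.radians(83),0],[.5,.13,np.radians(83)]):
    p,e=fit('w1',L,uv,p0); print(p,np.degrees(p[2]));print(e)
E
```

```text
[ 0.5     0.1374  1.3179 -0.0033] 75.51101622360974
[[-0.0682 -0.1804]
 [-0.4128  0.0451]
 [ 0.211  -0.4001]
 [ 0.3285  0.2894]
 [ 0.2076 -0.2288]
 [-0.1207  0.441 ]
 [-0.0817 -1.4362]
 [-2.0825  0.0158]
 [ 1.9442  1.057 ]]
[0.4999 0.1377 1.3169] 75.45285948135893
[[ 0.0429 -0.9313]
 [-0.8327  0.406 ]
 [ 0.0654  0.031 ]
 [ 0.4569  1.18  ]
 [-0.2202  0.5263]
 [ 0.1486  0.2678]
 [ 0.1165 -1.338 ]
 [-1.887  -0.5551]
 [ 2.5832  0.6047]]
```

Run:
```python
from h import *
print(delta([.504,-.275,.2],-131))
```

```text
[17.993 -1.911  2.005 -0.004 -0.002  6.792]
```

Call:
{"api": "play_rows", "payload": {"deltas": [[18, -1.9, 2, 0, 0, 6.8, 40], [18, -1.9, 2, 0, 0, 6.8, 40], [18, -1.9, 2, 0, 0, 6.8, 40], [18, -1.9, 2, 0, 0, 6.8, 40], [18, -1.9, 2, 0, 0, 6.8, 40], [18, -1.9, 2, 0, 0, 6.8, 40], [18, -1.9, 2, 0, 0, 6.8, 40], [18, -1.9, 2, 0, 0, 6.8, 40], [18, -1.9, 2, 0, 0, 6.8, 40], [18, -1.9, 2, 0, 0, 6.8, 40], [18, -1.9, 2, 0, 0, 6.8, 40]]}}

```text
time_s: 4.3
tcp_pos: [0.504, -0.2728, 0.1994]
ee_rot: [[-0.654, -0.756, -0.001], [-0.756, 0.654, 0.001], [0.0, 0.001, -1.0]]
wrist_force: [0.1, 0.4, -0.0]
gripper_width: 0.458
```

Run:
```python
from h import *
st(); snap('wrist','w2')
for n in ["guide_center","guide_lamp","guide_tip"]:
        print(n,[(np.round(x["centre"],4),round(x["score"],2)) for x in r.spot_in('wrist',n)[:2]])
```

```text
4.3 tcp [ 0.504  -0.2728  0.1994] psi -130.84713126427363 zax [-0.001   0.0005 -1.    ] F [ 0.0927  0.4306 -0.0292] g 0.45790550331045066 q [-12.2432  18.0516  -8.9906  -0.019  -63.0227 -28.5953]
guide_center [(array([ 0.4571, -0.3333,  0.0119]), 0.86), (array([0.4962, 0.165 , 0.0072]), 0.38)]
guide_lamp [(array([ 0.4606, -0.3301,  0.009 ]), 0.96)]
guide_tip [(array([ 0.4621, -0.3322,  0.0108]), 0.72)]
```

View pics/w2.png

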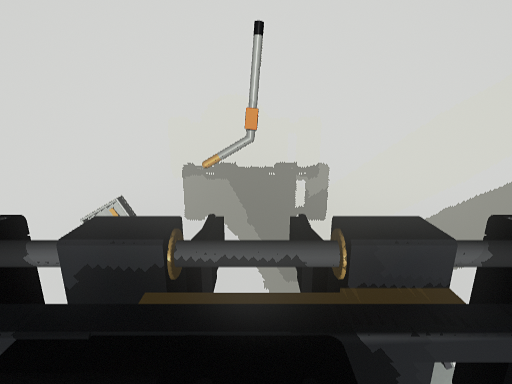

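Run:
```python
from h import *
crop('w2',190,10,290,90,7,'a'); crop('w2',190,95,290,175,7,'b')
```

```text
(no output)
```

View pics/a.png

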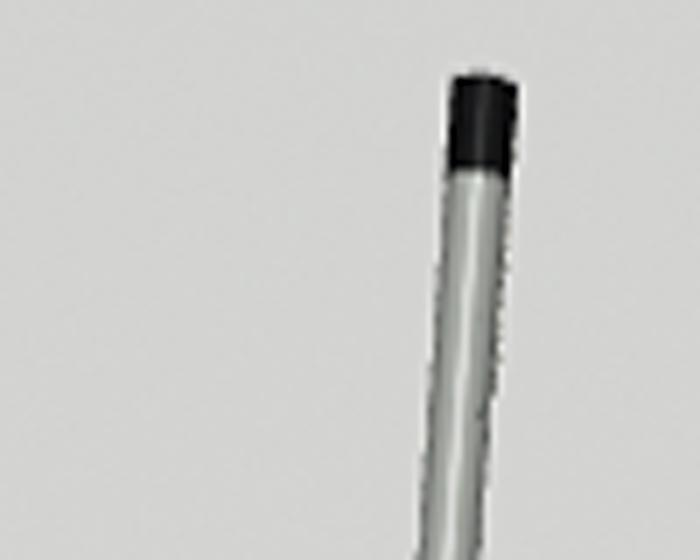

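View pics/b.png

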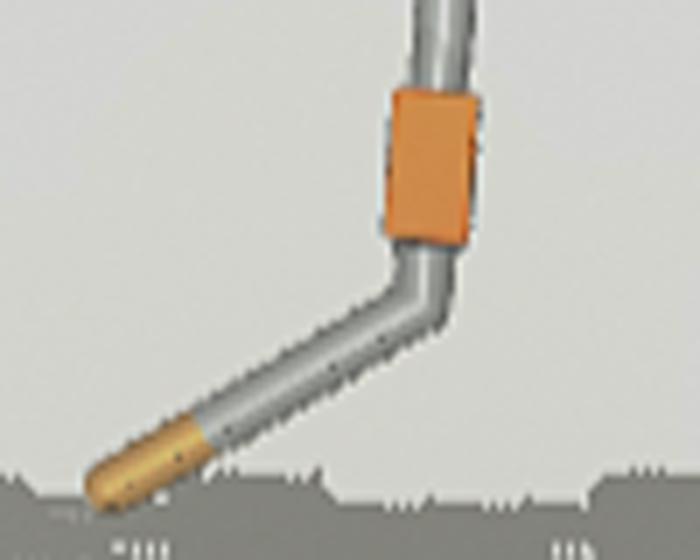

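Run:
```python
from fitc import *
L=[(-105,0,5),(-12,-7,26),(-12,7,26),(12,-7,26),(12,7,26),(24,0,5),(64.15,-57.3,5)]
uv=[(258.6,20.7),(246,107.4),(258,108.6),(245,128.6),(256.4,129.6),(250.9,137.6),(202.9,165.5)]
for p0 in ([.46,-.32,np.radians(49),0],[.46,-.32,np.radians(49)]):
    p,e=fit('w2',L,uv,p0); print(p,np.degrees(p[2]));print(e)
```

```text
[ 0.4662 -0.3247  0.7789  0.0001] 44.625045812669235
[[ 0.0877  0.6654]
 [ 0.075  -0.5631]
 [ 0.4417 -0.7555]
 [-0.3609 -0.1334]
 [ 0.3759 -0.165 ]
 [-0.5985  0.2809]
 [-0.1223  0.8414]]
[ 0.4662 -0.3247  0.7788] 44.62330644476182
[[ 0.087   0.6891]
 [ 0.075  -0.5616]
 [ 0.4386 -0.7539]
 [-0.3611 -0.1373]
 [ 0.3727 -0.1687]
 [-0.6003  0.2752]
 [-0.1143  0.828 ]]
```

Run:
```python
from h import *
print(delta([.4662,-.3247,.08],-135.38))
```

```text
[ 2.64  -0.23   4.82  -0.007  0.006  0.954]
```

Call:
{"api": "play_rows", "payload": {"deltas": [[2.64, -0.23, 2.5, 0, 0, 0.95, 40], [2.64, -0.23, 4.8, 0, 0, 0.95, 40], [2.64, -0.23, 4.8, 0, 0, 0.95, 40], [2.64, -0.23, 4.8, 0, 0, 0.95, 40], [2.64, -0.23, 4.8, 0, 0, 0.95, 40]]}}

```text
time_s: 5.0
tcp_pos: [0.4665, -0.3257, 0.0809]
ee_rot: [[-0.712, -0.702, 0.0], [-0.702, 0.712, -0.001], [0.0, -0.001, -1.0]]
wrist_force: [0.7, 0.3, 0.6]
gripper_width: 0.46
```

Run:
```python
from h import *
st(); print(delta([.4662,-.3247,.004],-135.38)); snap('wrist','w3')
```

```text
5.0 tcp [ 0.4665 -0.3257  0.0809] psi -135.386547929003 zax [ 0.0003 -0.0009 -1.    ] F [0.7184 0.2653 0.65  ] g 0.46018521725539424 q [-18.5885  24.7169 -18.0711   0.0601 -47.182  -26.8389]
[-0.021  0.041  3.075 -0.009 -0.005 -0.001]
```

View pics/w3.png

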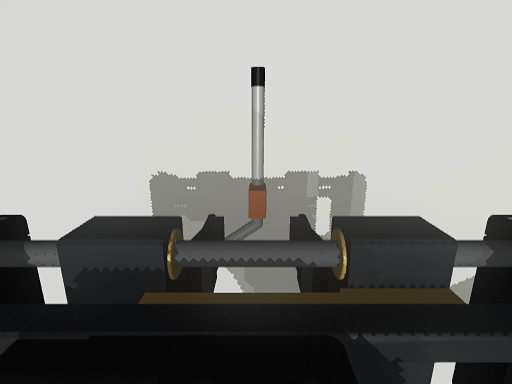

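Call:
{"api": "play_rows", "payload": {"deltas": [[0, 0.04, 1.5, 0, 0, 0, 40], [0, 0.04, 2.6, 0, 0, 0, 40], [0, 0.04, 3.05, 0, 0, 0, 40], [0, 0.04, 3.05, 0, 0, 0, 40], [0, 0.04, 3.05, 0, 0, 0, 30], [0, 0.04, 3.05, 0, 0, 0, 20], [0, 0.04, 3.05, 0, 0, 0, 8], [0, 0.04, 3.05, 0, 0, 0, 8], [0, 0.04, 3.05, 0, 0, 0, 8]]}}

```text
time_s: 5.95
tcp_pos: [0.4653, -0.3258, 0.0046]
ee_rot: [[-0.713, -0.701, 0.001], [-0.701, 0.713, -0.001], [-0.001, -0.001, -1.0]]
wrist_force: [-0.6, 1.2, 3.8]
gripper_width: 0.16
```

Run:
```python
from h import *
st(); snap('wrist','w4')
```

```text
5.95 tcp [ 0.4653 -0.3258  0.0046] psi -135.49783686268117 zax [ 0.0013 -0.0006 -1.    ] F [-0.6245  1.2328  3.8408] g 0.15976656238908393 q [-18.6553  30.7132 -21.91     0.0153 -37.2925 -26.8547]
```

View pics/w4.png

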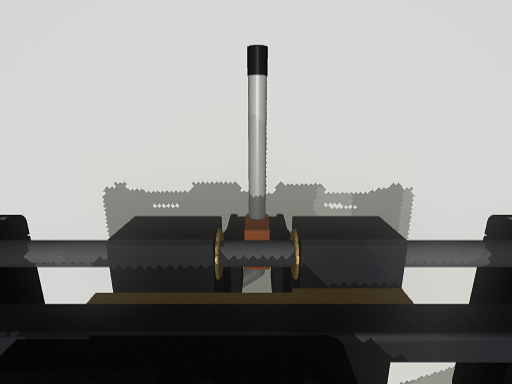

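Call:
{"api": "play_rows", "payload": {"deltas": [[0, 0, -0.3, 0, 0, 0, 8], [0, 0, -1, 0, 0, 0, 8], [0, 0, -2.5, 0, 0, 0, 8], [0, 0, -4, 0, 0, 0, 8], [0, 0, -4, 0, 0, 0, 8], [0, 0, -4, 0, 0, 0, 8]]}}

```text
time_s: 6.6
tcp_pos: [0.4648, -0.3255, 0.1047]
ee_rot: [[-0.714, -0.7, 0.002], [-0.7, 0.714, -0.0], [-0.001, -0.001, -1.0]]
wrist_force: [-0.8, -0.6, -1.8]
gripper_width: 0.155
```

Run:
```python
from h import *
st(); snap('wrist','w5'); crop('w5',200,30,320,230,3,'a'); snap('scene','s5')
crop('s5',190,110,310,200,6,'b')
```

```text
6.6 tcp [ 0.4648 -0.3255  0.1047] psi -135.5336122644968 zax [ 0.0018 -0.0001 -1.    ] F [-0.8312 -0.6357 -1.793 ] g 0.1554936224290623 q [-18.6573  22.8948 -16.8557  -0.036  -50.151  -26.8534]
```

View pics/a.png

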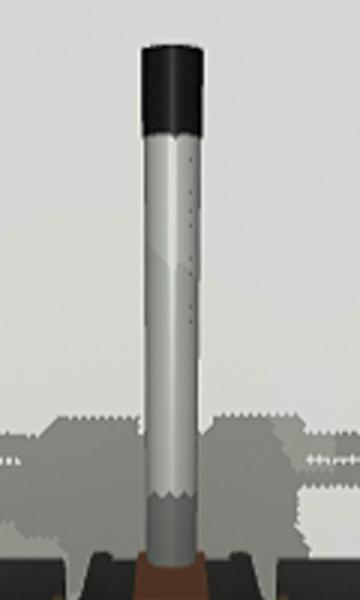

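View pics/b.png

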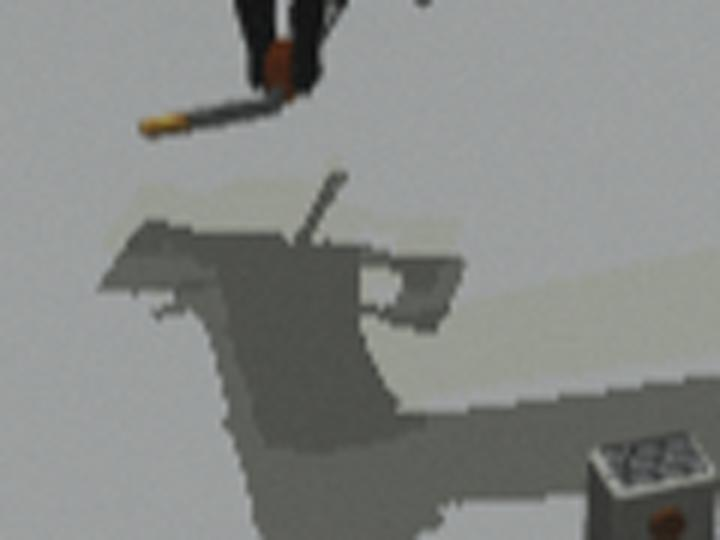

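Run:
```python
from h import *
T=np.array([[-0.0008,-0.9661,-0.2583,0.0701],[1,-.0007,-.0004,.0005],[.0002,-.2583,.9661,-.1617]])
K=np.array([[285.6285,0,256.5113],[0,285.6285,188.1415],[0,0,1]])
for uv in [(257.4,45.3),(257.1,210)]:
    d=T[:,:3]@np.linalg.inv(K)@np.r_[uv,1]; c=T[:,3]; s=(-.0004-c[2])/d[2]; print((c+s*d)*1000)
```

```text
[103.2119   0.9509  -0.4   ]
[13.4714  0.774  -0.4   ]
```

Run:
```python
from h import *
print(delta([.501,.1358,.12],-104.5))
```

```text
[-13.977  12.113  -0.669   0.031   0.     -6.208]
```

Call:
{"api": "play_rows", "payload": {"deltas": [[-0.7, 0.6, -0.6, 0, 0, -0.5, 8], [-2, 1.7, -0.7, 0, 0, -1, 8], [-3.5, 3, -0.7, 0, 0, -1.7, 8], [-5, 4.3, -0.7, 0, 0, -2.4, 8], [-6.5, 5.6, -0.7, 0, 0, -3, 8], [-8, 6.9, -0.7, 0, 0, -3.7, 8], [-9.5, 8.2, -0.7, 0, 0, -4.4, 8], [-11, 9.5, -0.7, 0, 0, -5, 8], [-12.5, 10.8, -0.7, 0, 0, -5.6, 8], [-13.5, 11.7, -0.7, 0, 0, -6, 8], [-13.98, 12.1, -0.7, 0, 0, -6.2, 8], [-13.98, 12.1, -0.7, 0, 0, -6.2, 8]]}}

```text
time_s: 7.9
tcp_pos: [0.5017, 0.1365, 0.12]
ee_rot: [[-0.248, -0.969, -0.002], [-0.969, 0.248, -0.001], [0.002, 0.002, -1.0]]
wrist_force: [0.0, -0.6, -2.1]
gripper_width: 0.159
```

Run:
```python
from h import *
st(); snap('wrist','w6'); crop('w6',130,0,390,220,3,'a'); snap('scene','s6')
crop('s6',250,160,370,280,5,'b')
print(delta([.501,.1358,.065],-104.5))
```

```text
7.9 tcp [0.5017 0.1365 0.12  ] psi -104.34948626330545 zax [-0.0021 -0.0013 -1.    ] F [ 0.0262 -0.6223 -2.1052] g 0.15875490003545883 q [ 33.1162  17.8344 -22.2959  -0.0051 -50.0089 -47.4625]
[-0.061  0.02   2.209  0.025 -0.024 -0.009]
```

View pics/a.png

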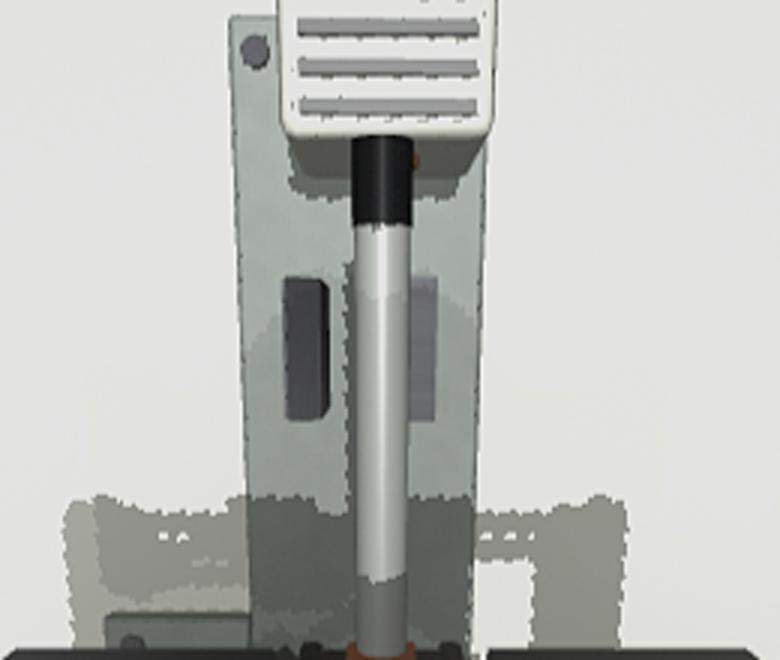

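View pics/b.png

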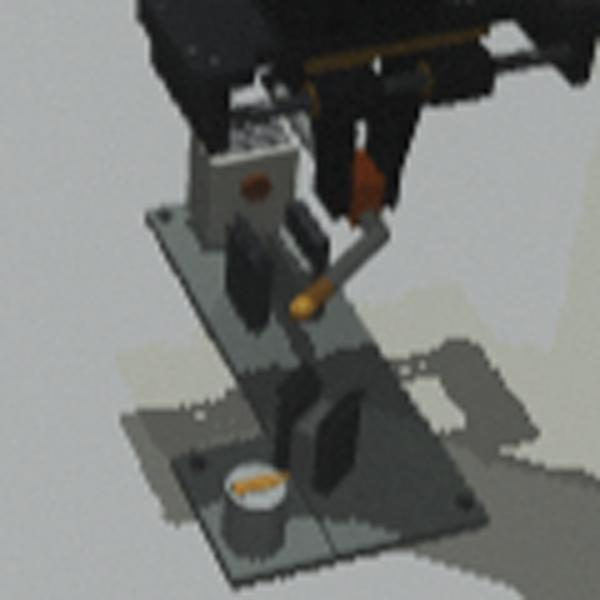

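Run:
```python
from fitc import *
L=[(-160,-45,8),(20,-95,8),(20,-45,8),(-116,-25,68),(-116,25,68)]
uv=[(207,5),(165.3,204),(213,203.7),(224,45),(294,45)]
for k in (5,3):
    p,e=fit('w6',L[:k],uv[:k],[.5,.13,np.radians(75)]); print(p,np.degrees(p[2]));print(e)
px,K,R,t=load('w6')
p=[.4999,.1376,1.317]
for l in [(-86,-17,50),(-50,-17,50),(-86,-23,56),(-50,-23,56),(-86,5,56),(-50,5,56)]:
    u=proj(model(p,[l]),K,R,t)[0]; print(l,(u-[130,0])*3)
```

```text
[0.4998 0.1378 1.3131] 75.23387203911525
[[-0.437  -1.2572]
 [-1.5613  1.5858]
 [ 0.4003  2.1529]
 [-0.3098 -0.4454]
 [ 2.8076  0.1154]]
[0.4992 0.137  1.3127] 75.2119995381806
[[ 0.1209 -2.5053]
 [-1.1976  0.6854]
 [ 0.8062  1.2713]]
(-86, -17, 50) [320.705  277.3567]
(-50, -17, 50) [322.7235 418.8135]
(-86, -23, 56) [295.1968 275.6636]
(-50, -23, 56) [298.319  420.8695]
(-86, 5, 56) [407.0542 275.9846]
(-50, 5, 56) [405.5672 421.1218]
```

Call:
{"api": "play_rows", "payload": {"deltas": [[-0.06, -0.01, 0.8, 0, 0, 0, 8], [-0.06, -0.01, 1.6, 0, 0, 0, 8], [-0.06, -0.01, 2.1, 0, 0, 0, 8], [-0.06, -0.01, 2.2, 0, 0, 0, 8], [-0.06, -0.01, 2.2, 0, 0, 0, 8]]}}

```text
time_s: 8.5
tcp_pos: [0.5025, 0.1351, 0.066]
ee_rot: [[-0.252, -0.968, -0.001], [-0.968, 0.252, -0.001], [0.001, 0.001, -1.0]]
wrist_force: [0.1, 0.6, -0.5]
gripper_width: 0.157
```

Run:
```python
from h import *
st(); snap('wrist','w7'); crop('w7',130,0,390,220,3,'a'); snap('scene','s7')
crop('s7',270,180,350,280,6,'b')
```

```text
8.5 tcp [0.5025 0.1351 0.066 ] psi -104.61066893599165 zax [-0.0012 -0.0009 -1.    ] F [ 0.1134  0.6247 -0.533 ] g 0.1570949893592406 q [ 32.9439  22.0035 -25.6819   0.0113 -42.3994 -47.5629]
```

View pics/a.png

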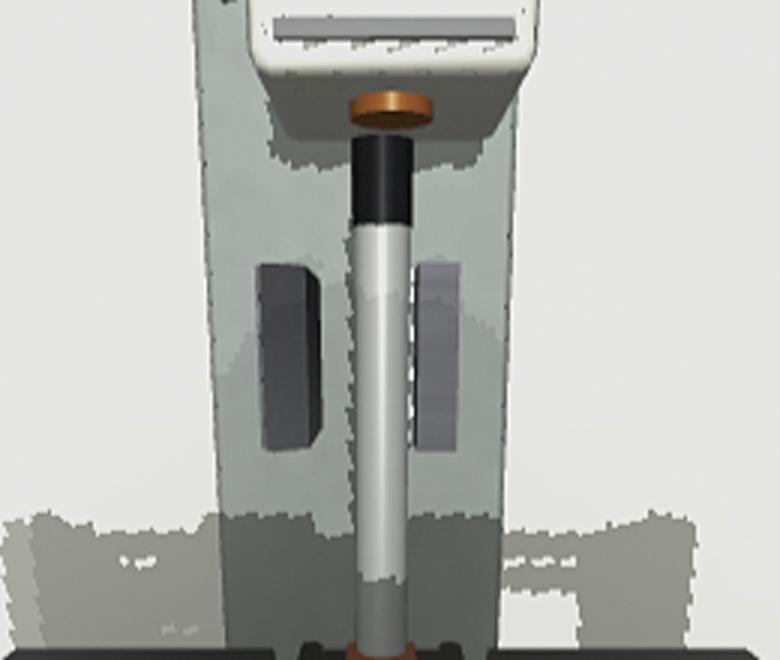

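View pics/b.png

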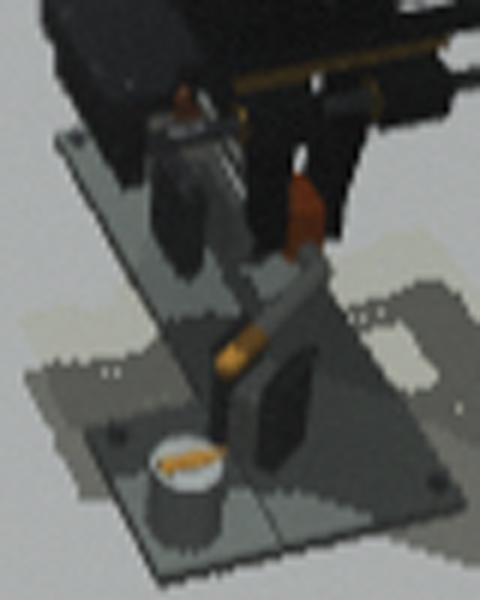

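Call:
{"api": "play_rows", "payload": {"deltas": [[0, 0.035, 0.2, 0, 0, 0, 8], [0, 0.035, 0.4, 0, 0, 0, 8], [0, 0.035, 0.55, 0, 0, 0, 8], [0, 0.035, 0.7, 0, 0, 0, 8], [0, 0.035, 0.75, 0, 0, 0, 8], [0, 0.035, 0.75, 0, 0, 0, 8]]}}

```text
time_s: 9.2
tcp_pos: [0.5017, 0.1367, 0.0472]
ee_rot: [[-0.25, -0.968, -0.001], [-0.968, 0.25, -0.0], [0.001, 0.0, -1.0]]
wrist_force: [-0.0, -0.8, -0.7]
gripper_width: 0.158
```

Run:
```python
from h import *
st(); snap('wrist','w8'); crop('w8',130,0,390,220,3,'a'); snap('scene','s8')
crop('s8',270,180,350,280,6,'b')
```

```text
9.2 tcp [0.5017 0.1367 0.0472] psi -104.49718069900362 zax [-0.0006 -0.0004 -1.    ] F [-0.0482 -0.7984 -0.7268] g 0.1581189392933568 q [ 33.142   23.5644 -26.7722   0.002  -39.7019 -47.6407]
```

View pics/a.png

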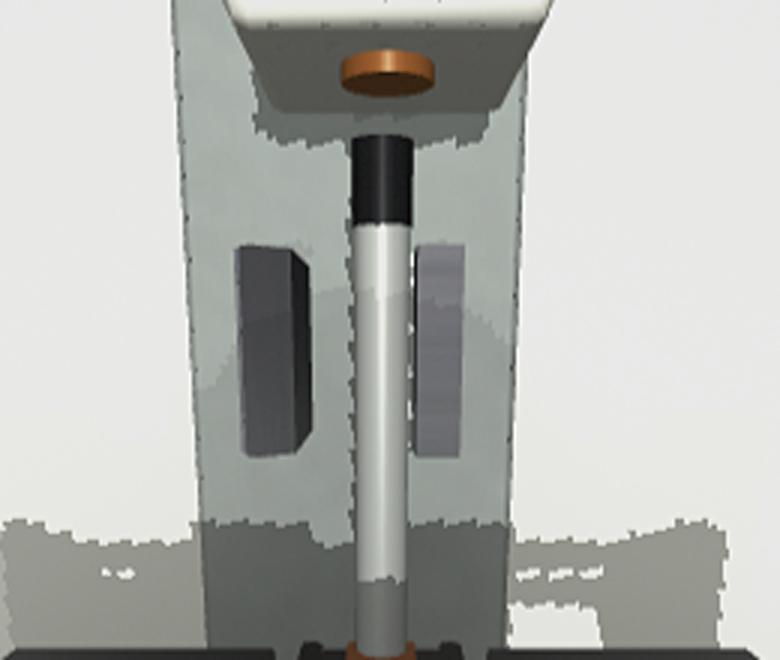

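View pics/b.png

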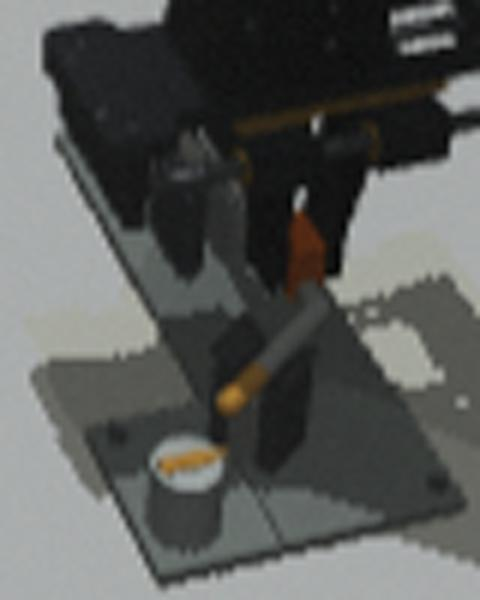

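Call:
{"api": "play_rows", "payload": {"deltas": [[0, 0, 0.05, 0, 0, 0, 8], [0, 0, 0.09, 0, 0, 0, 8], [0, 0, 0.11, 0, 0, 0, 8], [0, 0, 0.11, 0, 0, 0, 8]]}}

```text
time_s: 9.7
tcp_pos: [0.5018, 0.1367, 0.0448]
ee_rot: [[-0.25, -0.968, -0.0], [-0.968, 0.25, -0.0], [0.0, 0.0, -1.0]]
wrist_force: [-0.6, 0.8, -0.3]
gripper_width: 0.16
```

Call:
{"api": "play_rows", "payload": {"deltas": [[0, 0, 0.02, 0, 0, 0, 8], [0, 0, 0.04, 0, 0, 0, 8], [0, 0, 0.04, 0, 0, 0, 8]]}}

```text
time_s: 10.0
tcp_pos: [0.5019, 0.1368, 0.0446]
ee_rot: [[-0.25, -0.968, 0.0], [-0.968, 0.25, 0.0], [-0.0, -0.0, -1.0]]
wrist_force: [-2.8, -0.2, 4.5]
gripper_width: 0.161
```

Call:
{"api": "play_rows", "payload": {"deltas": [[0, 0, -0.02, 0, 0, 0, 14], [0, 0, -0.02, 0, 0, 0, 17], [0, 0, -0.02, 0, 0, 0, 22], [0, 0, -0.02, 0, 0, 0, 40], [0, 0, -0.02, 0, 0, 0, 40], [0, 0, -0.02, 0, 0, 0, 40], [0, 0, -1, 0, 0, 0, 40], [0, 0, -2.5, 0, 0, 0, 40], [0, 0, -4.5, 0, 0, 0, 40], [0, 0, -6, 0, 0, 0, 40], [2, 0, -7, 0, 0, 0, 40], [2, 0, -7, 0, 0, 0, 40]]}}

```text
time_s: 11.2
tcp_pos: [0.4896, 0.0868, 0.2224]
ee_rot: [[-0.252, -0.968, 0.006], [-0.968, 0.252, 0.002], [-0.004, -0.005, -1.0]]
wrist_force: [-0.0, -0.6, -1.2]
gripper_width: 0.457
```

Run:
```python
from h import *
st(); snap('wrist','w9'); crop('w9',120,0,390,220,3,'a'); snap('scene','s9')
crop('s9',270,170,350,280,5,'b')
```

```text
11.2 tcp [0.4896 0.0868 0.2224] psi -104.59122335940677 zax [ 0.0056  0.0024 -1.    ] F [-0.0131 -0.5539 -1.1993] g 0.4570239545746257 q [ 28.8193   9.364  -17.2873   0.0401 -63.0029 -43.4291]
```

View pics/a.png

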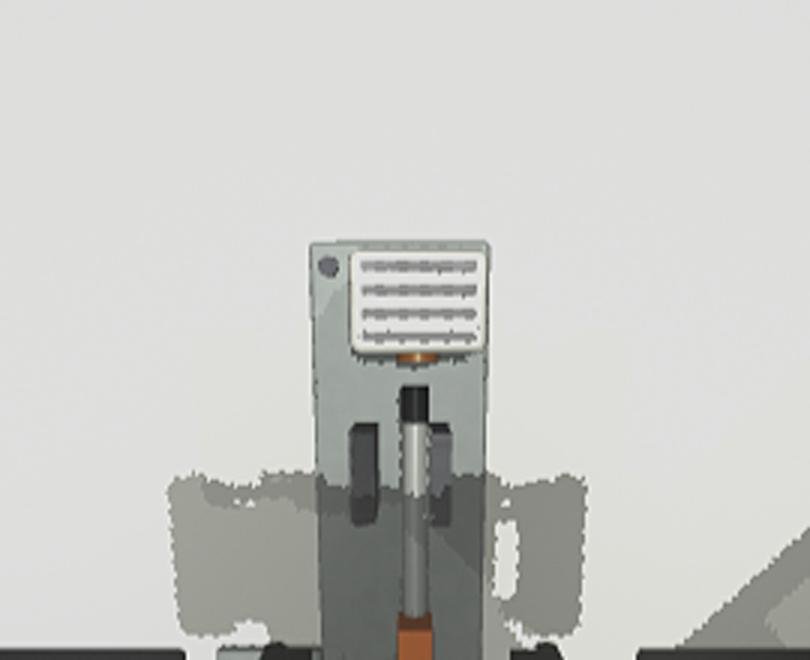

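View pics/b.png

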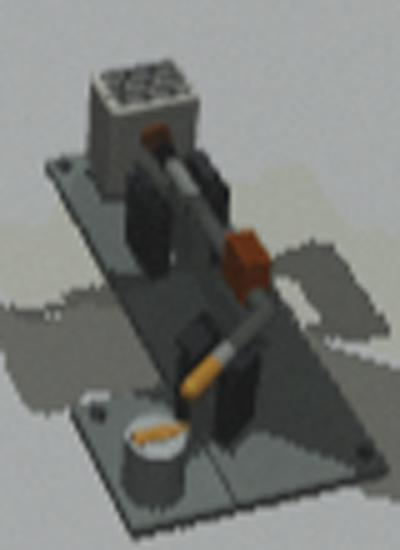

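Run:
```python
from h import *
print(delta([.472,.45,.2],-90))
```

```text
[-13.851   4.32    0.8    -0.017   0.017  -2.921]
```

Call:
{"api": "play_rows", "payload": {"deltas": [[-13.85, 4.3, 0.8, 0, 0, -2.9, 40], [-13.85, 4.3, 0.8, 0, 0, -2.9, 40], [-13.85, 4.3, 0.8, 0, 0, -2.9, 40], [-13.85, 4.3, 0.8, 0, 0, -2.9, 40], [-13.85, 4.3, 0.8, 0, 0, -2.9, 40], [-13.85, 4.3, 0.8, 0, 0, -2.9, 40], [-13.85, 4.3, 0.8, 0, 0, -2.9, 40], [-13.85, 4.3, 0.8, 0, 0, -2.9, 40], [-13.85, 4.3, 0.8, 0, 0, -2.9, 40], [-13.85, 4.3, 0.8, 0, 0, -2.9, 40]]}}

```text
time_s: 12.3
tcp_pos: [0.4714, 0.4501, 0.1972]
ee_rot: [[0.0, -1.0, -0.002], [-1.0, -0.0, -0.003], [0.003, 0.002, -1.0]]
wrist_force: [-0.5, -0.6, 1.0]
gripper_width: 0.466
```

Run:
```python
from h import *
st(); snap('wrist','w10'); crop('w10',200,70,320,220,4,'a')
for n in ["wedge_grip","holder"]:
    print(n,[(x["centre"],x["score"]) for x in r.spot_in('wrist',n)])
```

```text
12.3 tcp [0.4714 0.4501 0.1972] psi -89.98323051344954 zax [-0.0018 -0.0026 -1.    ] F [-0.4804 -0.6316  0.9962] g 0.46580691430317045 q [ 57.8624  25.7071   2.5442  -0.0113 -67.0179 -57.8413]
wedge_grip [([0.459, 0.3742, 0.0754], 0.57)]
holder [([0.4673, 0.3737, 0.0347], 0.66)]
```

View pics/w10.png

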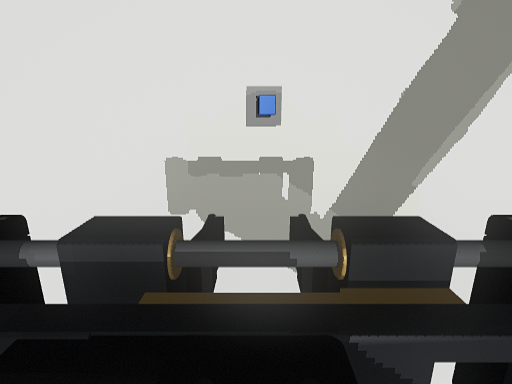

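View pics/a.png

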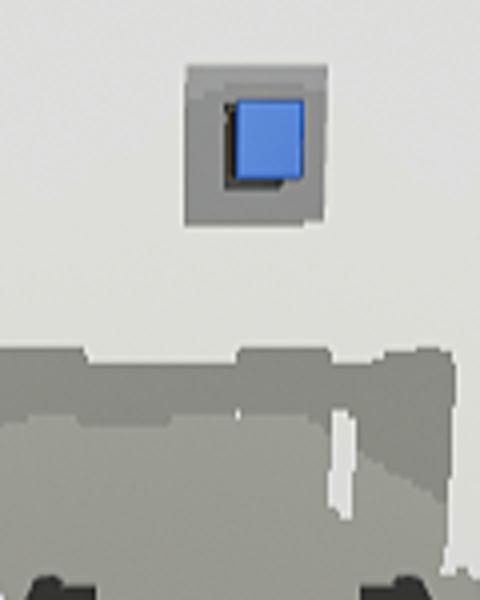

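Call:
{"api": "play_rows", "payload": {"deltas": [[0, -2, 1.5, 0, 0, 0, 40], [0, -4, 3, 0, 0, 0, 40], [0, -4.4, 3.6, 0, 0, 0, 40], [0, -4.4, 3.6, 0, 0, 0, 40], [0, -4.4, 3.6, 0, 0, 0, 40]]}}

```text
time_s: 12.95
tcp_pos: [0.5825, 0.4487, 0.1077]
ee_rot: [[-0.002, -1.0, -0.001], [-1.0, 0.002, -0.002], [0.002, 0.001, -1.0]]
wrist_force: [0.3, -0.1, 0.5]
gripper_width: 0.463
```

Run:
```python
from h import *
st(); snap('wrist','w11'); crop('w11',352,40,512,200,4,'a')
```

```text
12.95 tcp [0.5825 0.4487 0.1077] psi -90.13708143579088 zax [-0.0014 -0.002  -1.    ] F [ 0.2888 -0.1047  0.5235] g 0.4627911048611664 q [ 50.1593  37.5311  10.0798   0.0109 -62.6886 -50.3014]
```

View pics/w11.png

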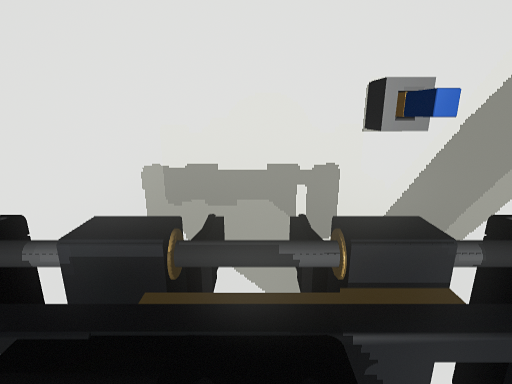

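View pics/a.png

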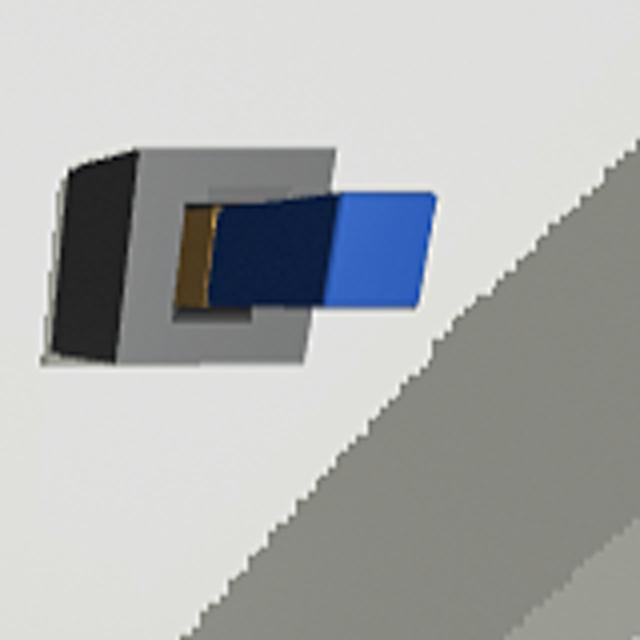

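Call:
{"api": "play_rows", "payload": {"deltas": [[0, 2, -1, 0, 0, 0, 40], [0, 4, -1, 0, 0, 0, 40], [0, 6, -1, 0, 0, 0, 40], [0, 8, 0, 0, 0, 0, 40], [0, 9.4, 0, 0, 0, 0, 40], [0, 9.4, 0, 0, 0, 0, 40], [0, 9.4, 0, 0, 0, 0, 40]]}}

```text
time_s: 13.7
tcp_pos: [0.346, 0.4517, 0.1118]
ee_rot: [[0.004, -1.0, 0.002], [-1.0, -0.004, 0.005], [-0.005, -0.002, -1.0]]
wrist_force: [-0.5, 0.7, 0.7]
gripper_width: 0.457
```

Run:
```python
from h import *
st(); snap('wrist','w12'); crop('w12',0,40,160,200,4,'a')
```

```text
13.7 tcp [0.346  0.4517 0.1118] psi -89.79858324651076 zax [ 0.0025  0.0046 -1.    ] F [-0.4689  0.696   0.6769] g 0.45741081138835 q [ 68.8818  22.46   -16.3774   0.0465 -50.8643 -68.71  ]
```

View pics/a.png

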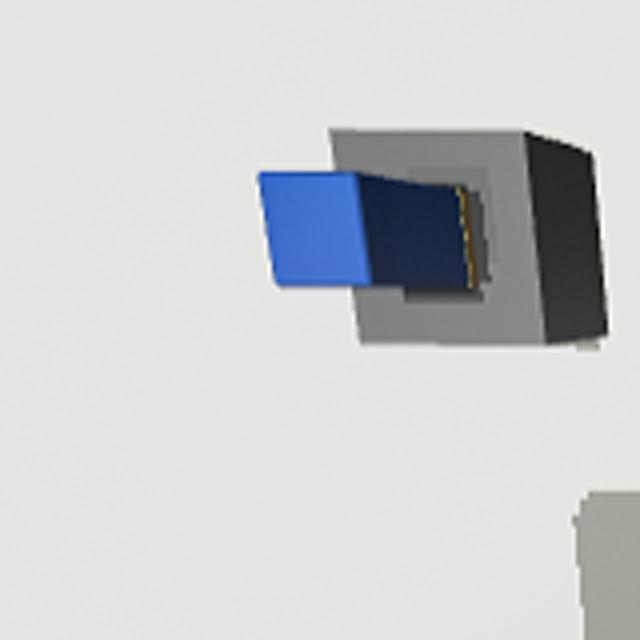

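```bash
cat > fw.py <<'E'
from fitc import *
obs=[('w12',(0,40),[((-9,-8,75),(258,172)),((-9,8,75),(357,172)),((9,8,75),(371,286)),((9,-8,75),(277,286)),((-9,8,38),(462,187)),((9,8,38),(470,289))]),
('w11',(352,40),[((-9,-8,75),(342,192)),((-9,8,75),(436,192)),((9,8,75),(417,308)),((9,-8,75),(326,306)),((-9,-8,38),(220,207)),((9,-8,38),(210,308))]),
('w10',(200,70),[((-9,-8,75),(237,100)),((-9,8,75),(303,100)),((9,8,75),(302,180)),((9,-8,75),(236,180))])]
def f(p):
    e=[]
    Rm=Ro.from_rotvec([p[3],p[4],0]).as_matrix()@Ro.from_euler('z',p[2]).as_matrix()
    for n,o,l in obs:
        px,K,R,t=load(n)
        X=np.array([a for a,b in l])/1000.@Rm.T+[p[0],p[1],.006+(p[5] if len(p)>5 else 0)]
        uv=(np.array([b for a,b in l])+.5)/4-.5+np.array(o)
        e.append(proj(X,K,R,t)-uv)
    return np.vstack(e).ravel()
for p0 in ([.459,.374,1.57,0,0],[.459,.374,1.57,0,0,0]):
    s=least_squares(f,p0,loss='soft_l1'); print(s.x,np.degrees(s.x[2:5])); print(f(s.x).reshape(-1,2).T)
E
python3 fw.py
```

```text
[ 0.4621  0.3724  1.5688  0.     -0.0174] [89.8837  0.0027 -0.997 ]
[[-1.3923 -0.6576 -0.0165 -1.3475  0.0188  0.9196  0.3998  2.1535  1.7545
  -0.1222 -0.2761 -0.903  -0.2506  0.496   0.3866 -0.0659]
 [-0.2807 -0.1162  0.737   0.6179  0.7336 -0.2376 -0.3531 -0.3415  0.2908
   0.8277  0.1114 -0.396  -0.2325 -0.1834 -0.1397 -0.1645]]
[ 0.4622  0.3723  1.5682 -0.0002 -0.0178 -0.0007] [89.8492 -0.0109 -1.0218]
[[-0.6735 -0.0263  0.5705 -0.677   0.4391  1.3105 -0.2923  1.3565  0.9754
  -0.801  -0.7743 -1.398  -0.2611  0.4406  0.3213 -0.0876]
 [-0.2824 -0.1014  0.6435  0.5095  0.7191 -0.3272 -0.3653 -0.3366  0.1849
   0.7062  0.0757 -0.5072 -0.2584 -0.1981 -0.2052 -0.2405]]
```

Run:
```python
from fitc import *
ims=[]
for n,(x,y) in (('w11',(390,75)),('w12',(85,70))):
    px,K,R,t=load(n); im=cv2.cvtColor(px,cv2.COLOR_RGB2BGR)[y:y+50,x:x+50]
    im=np.clip(((im/255.)**0.5)*255,0,255).astype(np.uint8)
    ims.append(cv2.resize(im,None,fx=8,fy=8,interpolation=cv2.INTER_NEAREST))
    Rm=Ro.from_rotvec([0,-.0174,0]).as_matrix()@Ro.from_euler('z',1.569).as_matrix()
    for l in [(0,-8,38),(0,-8,30),(0,-8,0),(0,8,38),(0,5.75,30),(0,-1.75,0),(0,-5.75,30),(0,1.75,0),(0,8,30),(0,8,0)]:
        u=proj(np.array(l)/1000@Rm.T+[.4621,.3724,.006],K,R,t)[0]; print(n,l,(u-[x,y])*8)
    for l in [.4621-.01,.4621+.01]: print(l,(proj([l,.3724,.036],K,R,t)[0]-[x,y])*8)
cv2.imwrite('pics/a.png',np.hstack(ims))
```

```text
w11 (0, -8, 38) [118.398  231.7628]
w11 (0, -8, 30) [ 75.9097 234.1176]
w11 (0, -8, 0) [-60.3183 241.6675]
w11 (0, 8, 38) [285.3345 231.6148]
w11 (0, 5.75, 30) [214.5057 233.992 ]
w11 (0, -1.75, 0) [ -4.4316 241.6135]
w11 (0, -5.75, 30) [ 98.6106 234.097 ]
w11 (0, 1.75, 0) [ 26.8426 241.5832]
w11 (0, 8, 30) [237.1551 233.9715]
w11 (0, 8, 0) [ 82.6497 241.5293]
0.4521 [253.0358 233.7292]
0.4721 [ 49.5509 234.3918]
w12 (0, -8, 38) [ 84.8944 234.9655]
w12 (0, -8, 30) [127.4405 237.9827]
w12 (0, -8, 0) [264.1158 247.6751]
w12 (0, 8, 38) [253.0812 235.8505]
w12 (0, 5.75, 30) [267.0433 238.7145]
w12 (0, -1.75, 0) [320.3686 247.9664]
w12 (0, -5.75, 30) [150.3034 238.1026]
w12 (0, 1.75, 0) [351.8507 248.1294]
w12 (0, 8, 30) [289.8612 238.8341]
w12 (0, 8, 0) [408.0338 248.4204]
0.4521 [304.0683 238.6723]
0.4721 [102.7837 238.1126]
```

View pics/a.png

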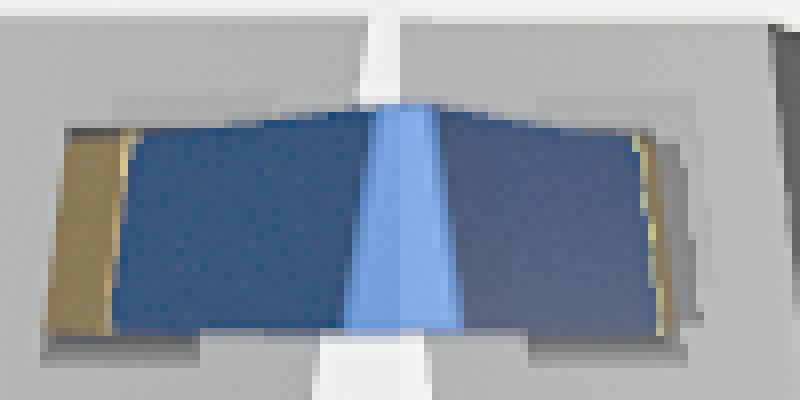

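Run:
```python
from h import *
print(delta([.461,.3724,.112],-90.1))
```

```text
[ 3.185 -4.554 -0.024 -0.028  0.053  0.041]
```

Call:
{"api": "play_rows", "payload": {"deltas": [[1, -1.5, 0, 0, 0.05, 0, 40], [2, -3, 0, 0, 0.05, 0, 40], [3.18, -4.55, 0, -0.03, 0.05, 0.04, 40], [3.18, -4.55, 0, -0.03, 0.05, 0.04, 40], [3.18, -4.55, 0, -0.03, 0.05, 0.04, 40]]}}

```text
time_s: 14.25
tcp_pos: [0.463, 0.37, 0.1095]
ee_rot: [[-0.008, -1.0, -0.001], [-1.0, 0.008, -0.003], [0.003, 0.001, -1.0]]
wrist_force: [-0.1, 0.6, -0.6]
gripper_width: 0.459
```

Run:
```python
from h import *
st(); snap('wrist','w13');print(delta([.461,.3724,.046],-90.1))
```

```text
14.25 tcp [0.463  0.37   0.1095] psi -90.4456375538985 zax [-0.0013 -0.0028 -1.    ] F [-0.0842  0.595  -0.6387] g 0.4590436062616233 q [ 54.2911  24.8434 -12.7505   0.0396 -52.5815 -54.7609]
[-0.075  0.036  2.537  0.018 -0.035 -0.047]
```

View pics/w13.png

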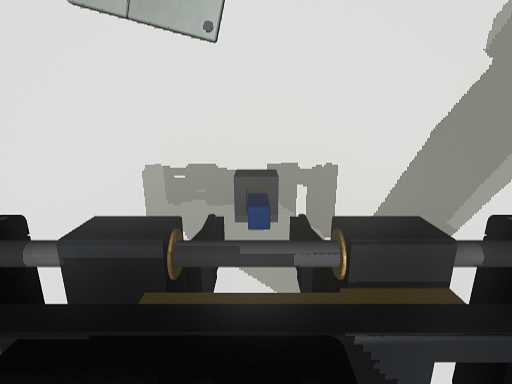

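Call:
{"api": "play_rows", "payload": {"deltas": [[-0.07, 0.03, 0.8, 0, 0, -0.05, 40], [-0.07, 0.03, 1.6, 0, 0, -0.05, 40], [-0.07, 0.03, 2.3, 0, 0, -0.05, 40], [-0.07, 0.03, 2.5, 0, 0, -0.05, 40], [-0.07, 0.03, 2.5, 0, 0, -0.05, 30], [-0.07, 0.03, 2.5, 0, 0, -0.05, 20], [-0.07, 0.03, 2.5, 0, 0, -0.05, 8], [-0.07, 0.03, 2.5, 0, 0, -0.05, 8], [-0.07, 0.03, 2.5, 0, 0, -0.05, 8]]}}

```text
time_s: 15.2
tcp_pos: [0.4618, 0.3737, 0.0479]
ee_rot: [[0.002, -1.0, 0.002], [-1.0, -0.002, -0.001], [0.001, -0.002, -1.0]]
wrist_force: [4.9, -0.8, 1.4]
gripper_width: 0.183
```

Run:
```python
from h import *
st(); snap('wrist','w14')
```

```text
15.2 tcp [0.4618 0.3737 0.0479] psi -89.90178458175122 zax [ 0.0017 -0.0011 -1.    ] F [ 4.871  -0.8011  1.4192] g 0.18305277164389894 q [ 54.647   29.1459 -16.1793   0.1623 -44.6703 -54.6641]
```

View pics/w14.png

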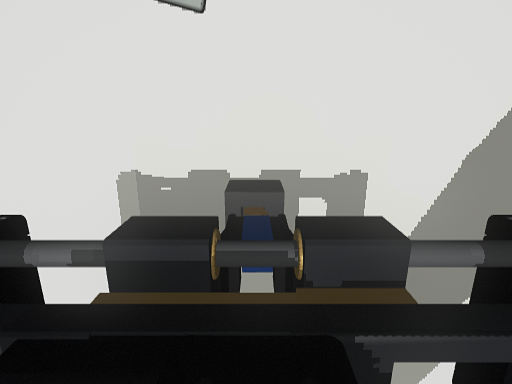

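Call:
{"api": "play_rows", "payload": {"deltas": [[0, 0, -0.4, 0, 0, 0, 8], [0, 0, -1, 0, 0, 0, 8], [0, 0, -2, 0, 0, 0, 8], [0, 0, -3.5, 0, 0, 0, 8], [0, 0, -5, 0, 0, 0, 8], [0, 0, -5, 0, 0, 0, 8], [0, 0, -5, 0, 0, 0, 8]]}}

```text
time_s: 15.95
tcp_pos: [0.4594, 0.3729, 0.172]
ee_rot: [[0.0, -1.0, -0.003], [-1.0, -0.0, -0.003], [0.003, 0.003, -1.0]]
wrist_force: [0.1, -0.1, -0.9]
gripper_width: 0.181
```

Run:
```python
from h import *
st(); snap('wrist','w15'); snap('scene','s15'); crop('s15',350,200,470,320,6,'a'); crop('w15',200,150,320,300,4,'b')
```

```text
15.95 tcp [0.4594 0.3729 0.172 ] psi -89.98424034561697 zax [-0.0033 -0.0031 -1.    ] F [ 0.0865 -0.0663 -0.8836] g 0.18127338240547217 q [ 54.7084  21.2311  -8.3973  -0.0614 -60.6257 -54.6627]
```

View pics/a.png

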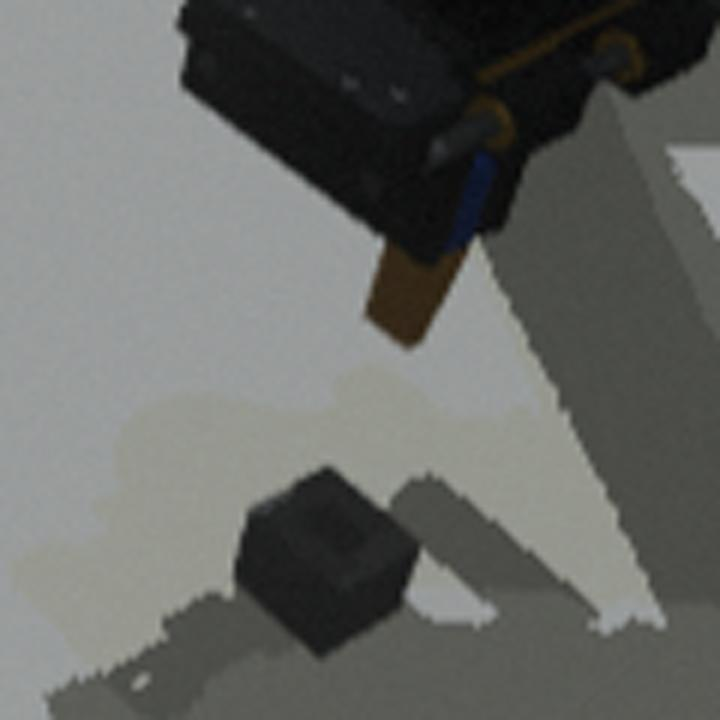

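View pics/b.png

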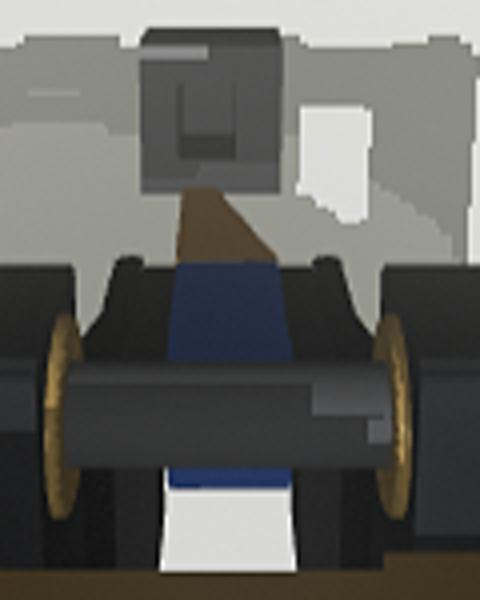

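Run:
```python
from h import *
print(delta([.4910,.069,.125],-104.5))
```

```text
[12.113 -1.288  1.868  0.053 -0.082  2.904]
```

Call:
{"api": "play_rows", "payload": {"deltas": [[1, 0, 0.5, 0, 0, 0.5, 8], [2.5, -0.2, 1, 0, 0, 0.8, 8], [4, -0.4, 1.5, 0, 0, 1.1, 8], [5.5, -0.6, 1.6, 0, 0, 1.4, 8], [7, -0.8, 1.7, 0, 0, 1.7, 8], [8.5, -1, 1.7, 0, 0, 2, 8], [10, -1.1, 1.75, 0, 0, 2.4, 8], [11.3, -1.2, 1.8, 0.05, -0.05, 2.7, 8], [12.1, -1.29, 1.87, 0.05, -0.05, 2.9, 8], [12.1, -1.29, 1.87, 0.05, -0.05, 2.9, 8], [12.1, -1.29, 1.87, 0.05, -0.05, 2.9, 8]]}}

```text
time_s: 17.15
tcp_pos: [0.4919, 0.0699, 0.1248]
ee_rot: [[-0.25, -0.968, -0.0], [-0.968, 0.25, -0.001], [0.001, -0.0, -1.0]]
wrist_force: [0.3, 0.1, -0.7]
gripper_width: 0.18
```

Run:
```python
from h import *
st(); snap('wrist','w16'); crop('w16',180,80,330,230,5,'b'); snap('scene','s16'); crop('s16',250,150,370,280,5,'a')
print(delta([.4910,.069,.125],-104.5))
```

```text
17.15 tcp [0.4919 0.0699 0.1248] psi -104.5040148438645 zax [-0.     -0.0015 -1.    ] F [ 0.2597  0.1019 -0.7063] g 0.1800469958915218 q [ 26.9027  15.3807 -25.1748   0.0967 -49.4843 -41.4695]
[ 0.087  0.029  0.009 -0.015 -0.008  0.019]
```

View pics/a.png

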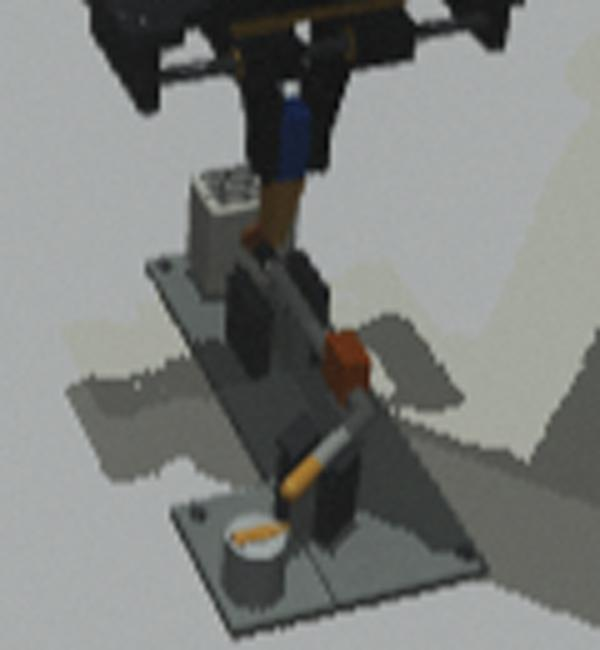

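View pics/b.png

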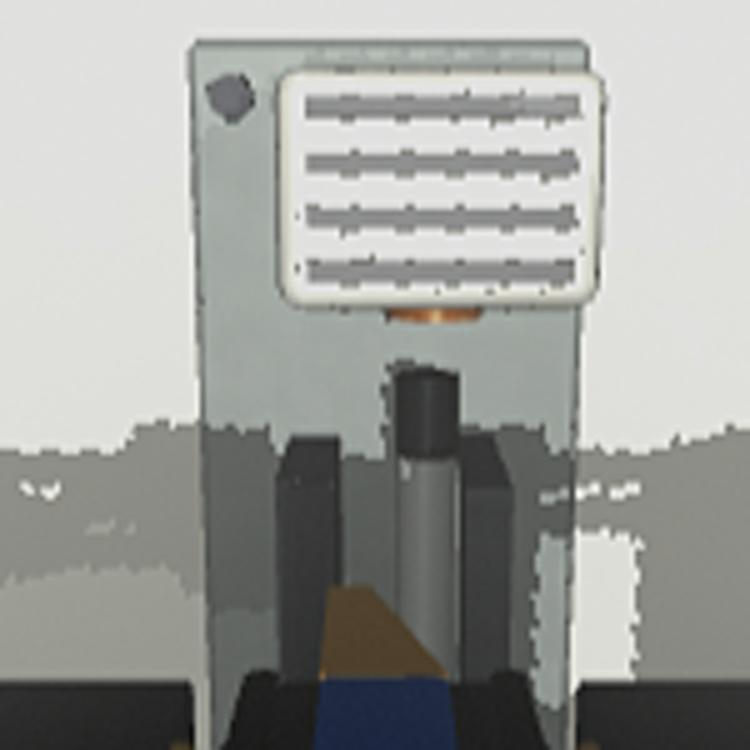

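Run:
```python
from h import *
px,K,R,t=load('w16'); s=r.sense(); Rt=s['ee_rot'];p=s['tcp_pos']
for n,u,z in [('outer(-86,-23)',(338,437),.056),('datum(-86,5)',(464,437),.056),('rod L end',(398,480),.045),('rod R',(461,480),.045),('rodaxis',(430,480),.045),('rodaxis near',(428,640),.045),('blade back',(330,587),p[2]-.0419),('blade front',(372,587),p[2]-.0419),('handle back',(320,678),p[2]-.0039),('handle front',(449,678),p[2]-.0039)]:
    uv=(np.array(u)+.5)/5-.5+[180,80]
    X=back(uv,z,K,R,t)[0]; print(n,(Rt.T@(X-p))*1000)
```

```text
outer(-86,-23) [28.3004 -7.1227 69.2632]
datum(-86,5) [28.2463 13.5209 69.2353]
rod L end [18.6553  2.8262 80.2432]
rod R [18.6265 13.726  80.2284]
rodaxis [18.6407  8.3625 80.2357]
rodaxis near [-10.5248   8.17    80.2159]
blade back [10.8501 -7.689  41.9179]
blade front [10.8334 -1.4533 41.9095]
handle back [10.5695 -7.5866  3.9175]
handle front [10.5266  8.2558  3.8961]
```

Run:
```python
from h import *
px,K,R,t=load('w16'); s=r.sense(); Rt=s['ee_rot'];p=s['tcp_pos']
im=cv2.imread('pics/w16.png')[150:220,225:295]
im=np.clip(((im/255.)**0.45)*255,0,255).astype(np.uint8)
cv2.imwrite('pics/a.png',cv2.resize(im,None,fx=10,fy=10,interpolation=cv2.INTER_CUBIC))
C=np.array([.4999,.1376]);a=np.radians(75.45);c,sn=np.cos(a),np.sin(a)
for l in [(-86,5,56),(-86,5,40),(-86,-23,56),(-86,-17,50),(-86,-17,8),(-86,5,8)]:
    X=np.r_[C+[c*l[0]/1e3-sn*l[1]/1e3,sn*l[0]/1e3+c*l[1]/1e3],l[2]/1e3]
    print(l,(proj(X,K,R,t)[0]-[225,150])*10, Rt.T@(X-p)*1000)
```

```text
(-86, 5, 56) [484.4539 274.8321] [19.4459 14.4887 69.228 ]
(-86, 5, 40) [473.9658 234.8306] [19.4349 14.5104 85.2279]
(-86, -23, 56) [145.9146 274.8607] [ 19.5174 -13.5112  69.2658]
(-86, -17, 50) [220.745  259.2538] [19.498  -7.5031 75.2577]
(-86, -17, 8) [234.104  167.9752] [ 19.4691  -7.4463 117.2577]
(-86, 5, 8) [456.4328 167.9601] [ 19.4129  14.5536 117.2279]
```

View pics/a.png

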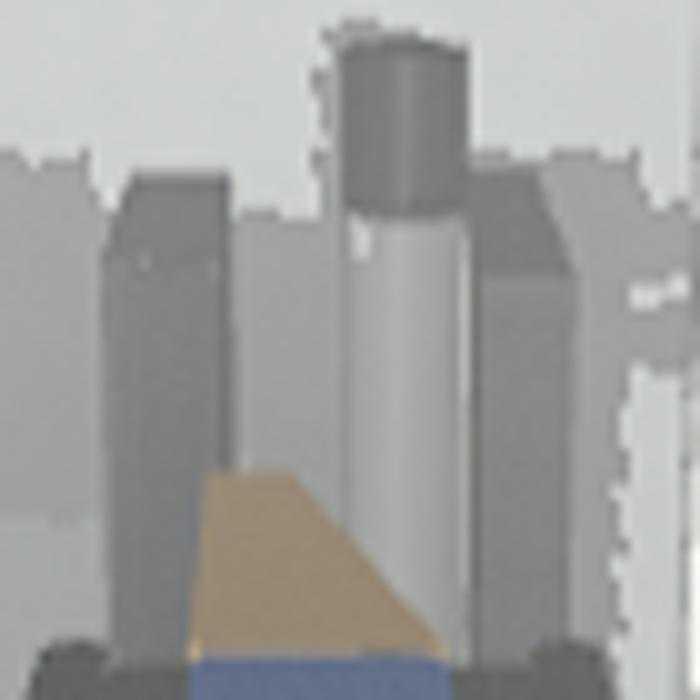

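Call:
{"api": "play_rows", "payload": {"deltas": [[0.05, 0.02, 0.4, 0, 0, 0, 8], [0.05, 0.02, 0.8, 0, 0, 0, 8], [0.05, 0.02, 1.1, 0, 0, 0, 8], [0.05, 0.02, 1.4, 0, 0, 0, 8], [0.05, 0.02, 1.6, 0, 0, 0, 8], [0.05, 0.02, 1.6, 0, 0, 0, 8]]}}

```text
time_s: 17.85
tcp_pos: [0.4913, 0.0691, 0.0848]
ee_rot: [[-0.25, -0.968, 0.0], [-0.968, 0.25, -0.001], [0.001, -0.001, -1.0]]
wrist_force: [0.2, 0.9, -1.7]
gripper_width: 0.18
```

Run:
```python
from h import *
st(); snap('wrist','w17')
im=cv2.imread('pics/w17.png')[120:220,205:315]
im=np.clip(((im/255.)**0.45)*255,0,255).astype(np.uint8)
cv2.imwrite('pics/a.png',cv2.resize(im,None,fx=7,fy=6,interpolation=cv2.INTER_CUBIC))
```

```text
17.85 tcp [0.4913 0.0691 0.0848] psi -104.45402322483987 zax [ 0.0005 -0.0014 -1.    ] F [ 0.247   0.8921 -1.658 ] g 0.18047296803437513 q [ 26.8472  18.4235 -27.9839   0.1189 -43.6044 -41.3872]
```

View pics/a.png

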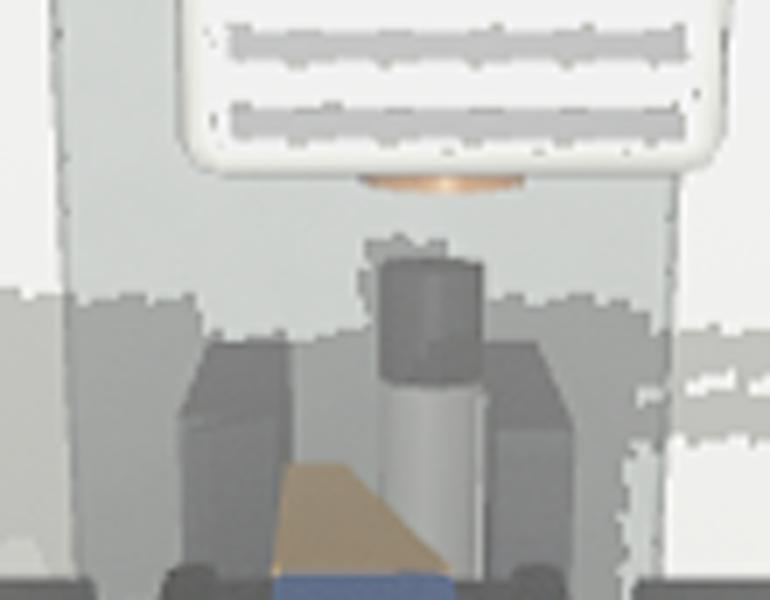

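Call:
{"api": "play_rows", "payload": {"deltas": [[0, 0, 0.15, 0, 0, 0, 8], [0, 0, 0.3, 0, 0, 0, 8], [0, 0, 0.45, 0, 0, 0, 8], [0, 0, 0.55, 0, 0, 0, 8], [0, 0, 0.55, 0, 0, 0, 8]]}}

```text
time_s: 18.4
tcp_pos: [0.4918, 0.0692, 0.0717]
ee_rot: [[-0.25, -0.968, 0.002], [-0.968, 0.25, -0.001], [0.0, -0.002, -1.0]]
wrist_force: [-0.0, 0.4, -0.7]
gripper_width: 0.181
```

Call:
{"api": "play_rows", "payload": {"deltas": [[0, 0, 0.1, 0, 0, 0, 8], [0, 0, 0.2, 0, 0, 0, 8], [0, 0, 0.2, 0, 0, 0, 8]]}}

```text
time_s: 18.7
tcp_pos: [0.4918, 0.0692, 0.0668]
ee_rot: [[-0.25, -0.968, 0.002], [-0.968, 0.25, -0.001], [0.0, -0.002, -1.0]]
wrist_force: [-0.4, -0.1, -0.2]
gripper_width: 0.183
```

Call:
{"api": "play_rows", "payload": {"deltas": [[0, 0, 0.05, 0, 0, 0, 8], [0, 0, 0.1, 0, 0, 0, 8], [0, 0, 0.1, 0, 0, 0, 8]]}}

```text
time_s: 19.0
tcp_pos: [0.492, 0.0693, 0.0646]
ee_rot: [[-0.25, -0.968, 0.003], [-0.968, 0.25, -0.0], [-0.0, -0.003, -1.0]]
wrist_force: [0.0, 0.1, -1.0]
gripper_width: 0.183
```

Call:
{"api": "play_rows", "payload": {"deltas": [[0, 0, 0.05, 0, 0, 0, 8], [0, 0, 0.1, 0, 0, 0, 8], [0, 0, 0.1, 0, 0, 0, 8]]}}

```text
time_s: 19.3
tcp_pos: [0.4923, 0.0693, 0.0631]
ee_rot: [[-0.249, -0.968, 0.003], [-0.968, 0.249, -0.001], [-0.0, -0.003, -1.0]]
wrist_force: [-2.3, -0.4, 6.7]
gripper_width: 0.183
```

Run:
```python
from h import *
st(); snap('wrist','w18'); snap('scene','s18'); crop('s18',250,150,370,280,5,'b')
im=cv2.imread('pics/w18.png')[100:220,205:315]
im=np.clip(((im/255.)**0.45)*255,0,255).astype(np.uint8)
cv2.imwrite('pics/a.png',cv2.resize(im,None,fx=6,fy=5,interpolation=cv2.INTER_CUBIC))
```

```text
19.3 tcp [0.4923 0.0693 0.0631] psi -104.42023445974333 zax [ 0.0032 -0.0007 -1.    ] F [-2.296  -0.3768  6.7268] g 0.18313009363428748 q [ 26.8364  20.2976 -29.2943   0.1851 -40.2644 -41.3977]
```

View pics/a.png

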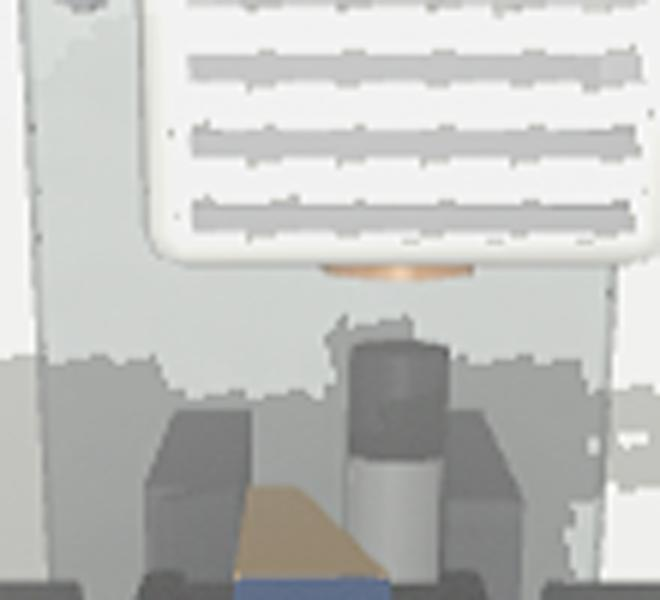

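View pics/b.png

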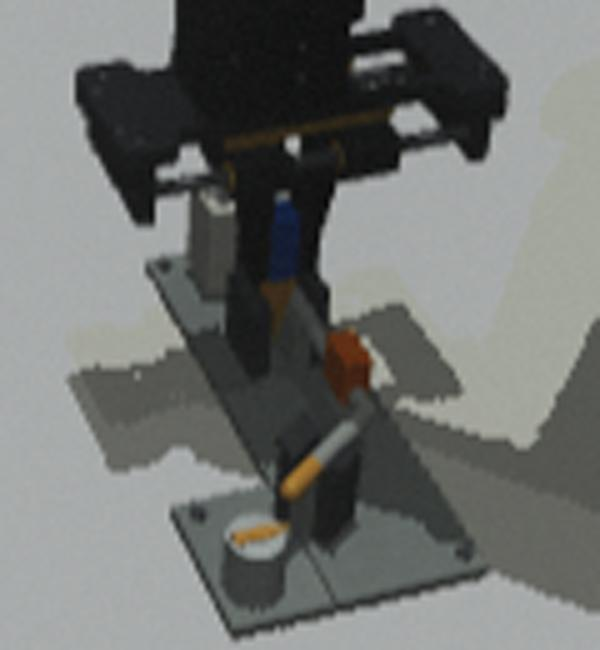

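Call:
{"api": "play_rows", "payload": {"deltas": [[0, 0, 0.03, 0, 0, 0, 8], [0, 0, 0.06, 0, 0, 0, 8], [0, 0, 0.06, 0, 0, 0, 8]]}}

```text
time_s: 19.7
tcp_pos: [0.4924, 0.0693, 0.0626]
ee_rot: [[-0.249, -0.969, 0.004], [-0.969, 0.249, -0.001], [-0.0, -0.004, -1.0]]
wrist_force: [-3.5, 0.3, 13.2]
gripper_width: 0.184
```

Call:
{"api": "play_rows", "payload": {"deltas": [[0, 0, 0, 0, 0, 0, 17], [0, 0, 0, 0, 0, 0, 20], [0, 0, 0, 0, 0, 0, 30], [0, 0, -0.1, 0, 0, 0, 34], [0, 0, -0.1, 0, 0, 0, 34], [0, 0, -0.8, 0, 0, 0, 34], [0, 0, -1.6, 0, 0, 0, 34], [0, 0, -2.5, 0, 0, 0, 34], [0, 0, -2.5, 0, 0, 0, 0], [0, 0, -2.5, 0, 0, 0, 0], [0, 0, -2.5, 0, 0, 0, 0], [0, 0, -2.5, 0, 0, 0, 0]]}}

```text
time_s: 20.9
tcp_pos: [0.4911, 0.069, 0.122]
ee_rot: [[-0.25, -0.968, 0.0], [-0.968, 0.25, -0.001], [0.001, -0.001, -1.0]]
wrist_force: [-0.6, 0.3, -0.1]
gripper_width: 0.11
```

Run:
```python
from h import *
st(); snap('wrist','w19'); snap('scene','s19'); crop('s19',250,150,370,280,5,'b')
```

```text
20.9 tcp [0.4911 0.069  0.122 ] psi -104.46293279601002 zax [ 0.0002 -0.0014 -1.    ] F [-0.5662  0.2635 -0.1427] g 0.11015632871842024 q [ 26.847   15.4934 -25.5003   0.1052 -49.031  -41.3789]
```

View pics/w19.png

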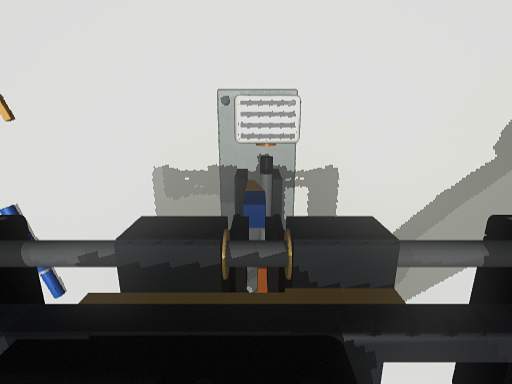

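View pics/b.png

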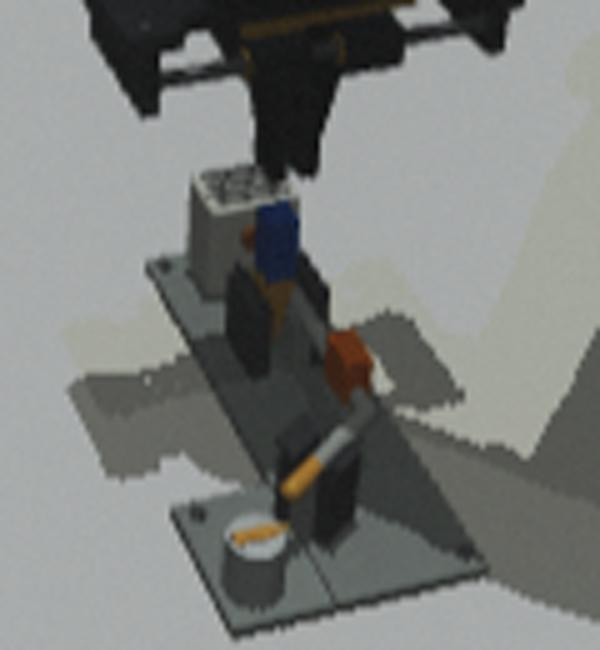

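Call:
{"api": "play_rows", "payload": {"deltas": [[0.06, 0, 0, 0, 0, 0, 0], [0.06, 0, 0.3, 0, 0, 0, 0], [0.06, 0, 0.6, 0, 0, 0, 0], [0.06, 0, 0.8, 0, 0, 0, 0], [0.06, 0, 0.95, 0, 0, 0, 0], [0.06, 0, 1, 0, 0, 0, 0], [0.06, 0, 1, 0, 0, 0, 0]]}}

```text
time_s: 21.7
tcp_pos: [0.4914, 0.0678, 0.0978]
ee_rot: [[-0.25, -0.968, 0.002], [-0.968, 0.25, -0.001], [0.0, -0.002, -1.0]]
wrist_force: [0.6, -0.7, 0.2]
gripper_width: 0.006
```

Call:
{"api": "play_rows", "payload": {"deltas": [[0, 0, 0.03, 0, 0, 0, 0], [0, 0, 0.06, 0, 0, 0, 0], [0, 0, 0.09, 0, 0, 0, 0], [0, 0, 0.12, 0, 0, 0, 0], [0, 0, 0.12, 0, 0, 0, 0]]}}

```text
time_s: 22.2
tcp_pos: [0.4926, 0.068, 0.0968]
ee_rot: [[-0.249, -0.969, 0.005], [-0.969, 0.249, -0.0], [-0.001, -0.005, -1.0]]
wrist_force: [-2.6, -1.5, 8.0]
gripper_width: 0.007
```

Call:
{"api": "play_rows", "payload": {"deltas": [[0, 0, 0.03, 0, 0, 0, 0], [0, 0, 0.06, 0, 0, 0, 0], [0, 0, 0.06, 0, 0, 0, 0]]}}

```text
time_s: 22.5
tcp_pos: [0.4934, 0.0681, 0.0964]
ee_rot: [[-0.248, -0.969, 0.007], [-0.969, 0.248, -0.0], [-0.002, -0.007, -1.0]]
wrist_force: [-0.7, -2.0, 13.7]
gripper_width: 0.005
```

Call:
{"api": "play_rows", "payload": {"deltas": [[0, 0, 0.03, 0, 0, 0, 0], [0, 0, 0.06, 0, 0, 0, 0], [0, 0, 0.06, 0, 0, 0, 0]]}}

```text
time_s: 22.8
tcp_pos: [0.4941, 0.0683, 0.0959]
ee_rot: [[-0.247, -0.969, 0.009], [-0.969, 0.247, 0.0], [-0.002, -0.008, -1.0]]
wrist_force: [-3.5, -0.4, 18.9]
gripper_width: 0.006
```

Pressed to about 19 N; back off straight up, move away and check.

Call:
{"api": "play_rows", "payload": {"deltas": [[0, 0, -0.1, 0, 0, 0, 0], [0, 0, -0.3, 0, 0, 0, 0], [0, 0, -1, 0, 0, 0, 0], [0, 0, -2, 0, 0, 0, 0], [0, 0, -3.5, 0, 0, 0, 0], [-1, 0, -5, 0, 0, 0, 0], [-2.4, 0, -5.5, 0, 0, 0, 0], [-2.4, 0, -5.5, 0, 0, 0, 0], [-2.4, 0, -5.5, 0, 0, 0, 0]]}}

```text
time_s: 23.7
tcp_pos: [0.5055, 0.1263, 0.229]
ee_rot: [[-0.249, -0.969, 0.001], [-0.969, 0.249, -0.001], [0.0, -0.001, -1.0]]
wrist_force: [-0.2, -0.6, -1.2]
gripper_width: 0.011
```

Run:
```python
from h import *
st(); snap('wrist','w20'); snap('scene','s20'); crop('s20',250,150,370,280,5,'b'); crop('w20',190,0,330,220,3.5,'a')
```

```text
23.7 tcp [0.5055 0.1263 0.229 ] psi -104.4041104504224 zax [ 0.0009 -0.0007 -1.    ] F [-0.2433 -0.5658 -1.2075] g 0.01063682820762769 q [ 31.9267  11.5979 -13.467    0.0657 -64.9111 -46.3586]
```

View pics/a.png

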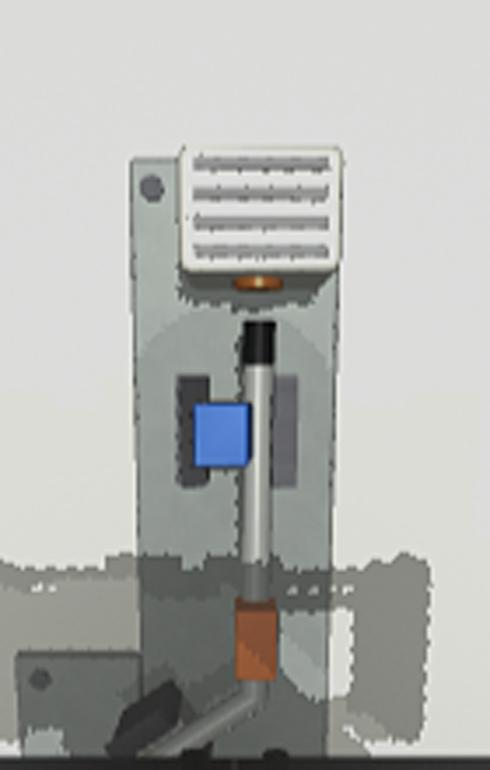

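View pics/b.png

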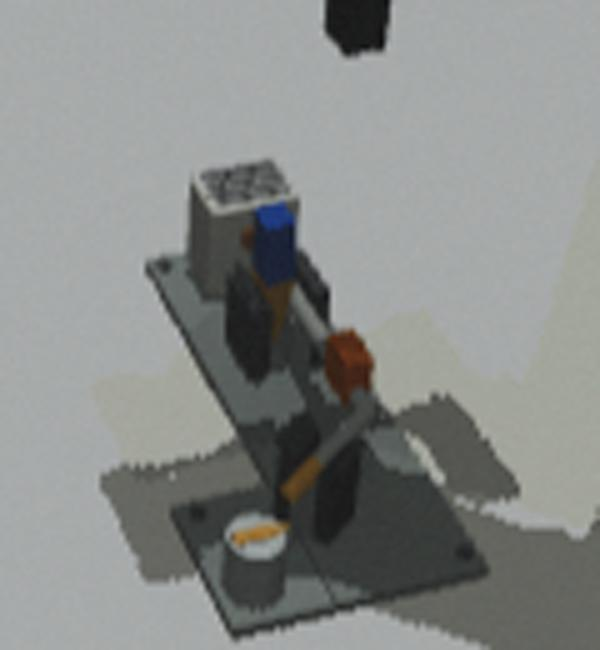

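Run:
```python
from fitc import *
px,K,R,t=load('w20')
def cr(X): 
    a=np.radians(75.45); d=X[:2]-[.4999,.1376]; return np.r_[np.cos(a)*d[0]+np.sin(a)*d[1],-np.sin(a)*d[0]+np.cos(a)*d[1]]*1000
for n,u,z in [('handle top c',(222.5,435),.0968),('L',(195,435),.0968),('R',(250,435),.0968),('rod near lamp',(258,390),.045),('rod low',(256.5,540),.045),('block c',(256,639),.066),('datum inner',(272.5,430),.056),('plate left',(135,430),.008),('plate right',(335,430),.008)]:
    uv=(np.array(u)+.5)/3.5-.5+[190,0]; print(n,cr(back(uv,z,K,R,t)[0]))
```

```text
handle top c [-68.6674 -11.5427]
L [-68.6535 -19.4378]
R [-68.6814  -3.6477]
rod near lamp [-81.3292  -0.2645]
rod low [-31.0995  -0.3864]
block c [-0.8891 -0.7764]
datum inner [-68.6912   4.3184]
plate left [-66.9517 -45.2266]
plate right [-67.0838  29.4439]
```

Run:
```python
from h import *
print(delta(np.array([.492,.068,.13])-.068*np.array([-.25,-.968,0])+.11*np.array([.968,-.25,0]),-104.5))
```

```text
[-0.381 -4.465  3.931  0.    -0.021  0.004]
```

Call:
{"api": "play_rows", "payload": {"deltas": [[-0.4, -2, 0, 0, 0, 0, 0], [-0.4, -4, 1, 0, 0, 0, 0], [-0.4, -4.4, 2.5, 0, 0, 0, 0], [-0.4, -4.4, 3.9, 0, 0, 0, 0], [-0.4, -4.4, 3.9, 0, 0, 0, 0], [-0.4, -4.4, 3.9, 0, 0, 0, 0], [-0.4, -4.4, 3.9, 0, 0, 0, 0]]}}

```text
time_s: 24.5
tcp_pos: [0.6164, 0.1083, 0.1347]
ee_rot: [[-0.249, -0.968, 0.006], [-0.968, 0.249, 0.0], [-0.002, -0.006, -1.0]]
wrist_force: [-0.5, -0.9, 0.8]
gripper_width: 0.006
```

Run:
```python
from h import *
st(); snap('wrist','w21'); crop('w21',300,40,480,200,4,'a')
```

```text
24.5 tcp [0.6164 0.1083 0.1347] psi -104.42339331762521 zax [ 0.006   0.0002 -1.    ] F [-0.546  -0.9158  0.8411] g 0.0057246721475892725 q [ 24.8272  26.0106  -6.6218   0.1592 -57.0486 -39.3371]
```

View pics/a.png

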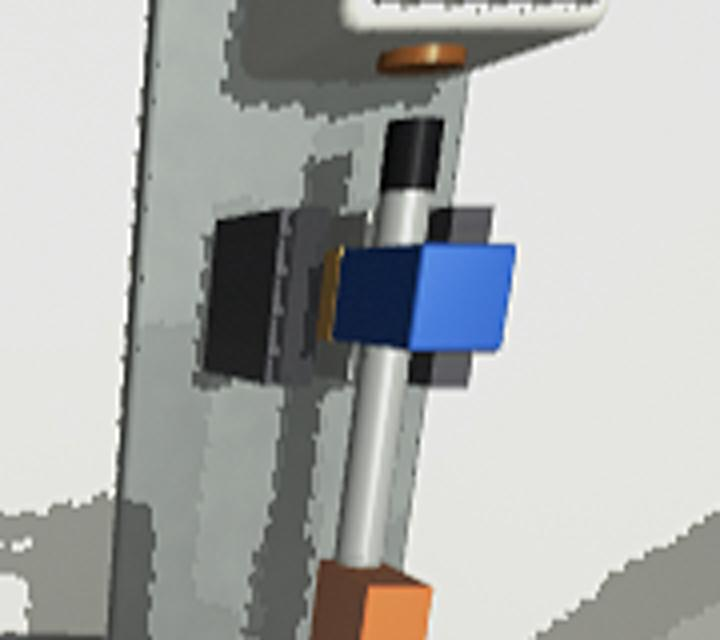

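Call:
{"api": "play_rows", "payload": {"deltas": [[0, 2, -1, 0, 0, 0, 0], [0, 4, -1.5, 0, 0, 0, 0], [0, 6, -1.5, 0, 0, 0, 0], [0, 8, -0.5, 0, 0, 0, 0], [0, 8.8, 0, 0, 0, 0, 0], [0, 8.8, 0, 0, 0, 0, 0], [0, 8.8, 0, 0, 0, 0, 0]]}}

```text
time_s: 25.25
tcp_pos: [0.4028, 0.1641, 0.1338]
ee_rot: [[-0.247, -0.969, 0.006], [-0.969, 0.247, 0.002], [-0.004, -0.005, -1.0]]
wrist_force: [0.6, -0.2, 0.6]
gripper_width: 0.002
```

Run:
```python
from h import *
st(); snap('wrist','w22'); crop('w22',30,40,210,200,4,'b')
```

```text
25.25 tcp [0.4028 0.1641 0.1338] psi -104.30381444230864 zax [ 0.0061  0.0021 -1.    ] F [ 0.5578 -0.1641  0.6483] g 0.0017837826314026028 q [ 43.8412   8.74   -32.6949   0.2074 -48.2309 -58.2833]
```

View pics/b.png

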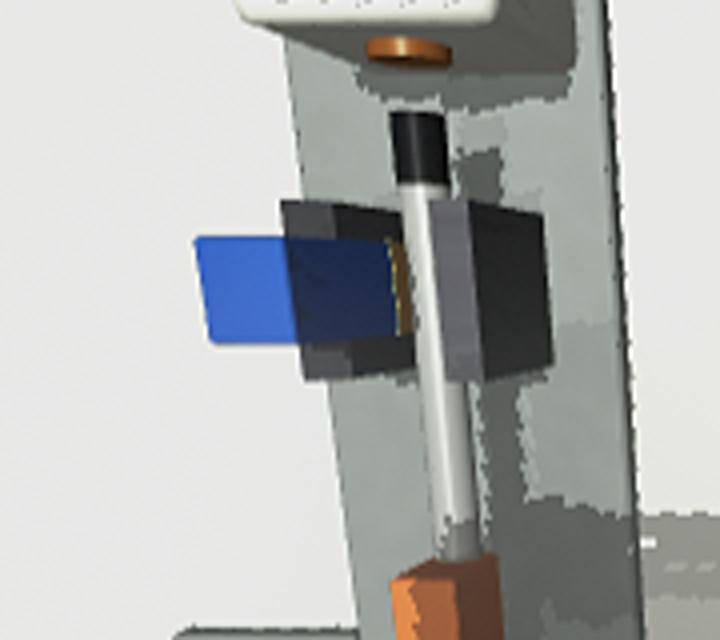

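```bash
sed -i '/^for p0/,$d' fw.py
cat > fw2.py <<'E'
import fw
from fw import *
fw.obs=[('w21',(300,40),[((-9,-8,75),(418,244)),((-9,8,75),(516,244)),((9,8,75),(500,350)),((9,-8,75),(409,350)),((-9,-8,38),(343,250)),((9,-8,38),(333,342))]),
('w22',(30,40),[((-9,-8,75),(196,238)),((-9,8,75),(286,238)),((9,8,75),(300,343)),((9,-8,75),(212,343)),((-9,8,38),(388,240)),((9,8,38),(396,335))])]
s=least_squares(f,[.49,.068,1.317,0,0,.016],loss='soft_l1'); p=s.x
print(p,f(p).reshape(-1,2).T)
Rm=Ro.from_rotvec([p[3],p[4],0]).as_matrix()@Ro.from_euler('z',p[2]).as_matrix()
a=np.radians(75.45)
Cr=np.array([[np.cos(a),np.sin(a),0],[-np.sin(a),np.cos(a),0],[0,0,1]])
for h in (0,56.5,75): print(h,Cr@(Rm@[0,0,h/1000]+[p[0],p[1],.006+p[5]]-[.4999,.1376,0])*1000)
print('lean in cradle',Cr@Rm[:,2],'yaw rel',np.degrees(p[2])-75.45)
# rod vs datum walls
for n,o,pts in [('w21',(300,40),[('rod',(400,215),.045),('rod2',(365,480),.045)]),('w22',(30,40),[('rod',(415,200),.045),('rod2',(452,450),.045),('datum in',(434,200),.056),('datum in2',(446,382),.056)])]:
    px,K,R,t=load(n)
    for m,u,z in pts:
        uv=(np.array(u)+.5)/4-.5+np.array(o); print(n,m,Cr@(back(uv,z,K,R,t)[0]-[.4999,.1376,0])*1000)
E
python3 fw2.py
```

```text
[0.4905 0.0687 1.3292 0.0072 0.0511 0.0135] [[ 0.464   0.4199  0.5396 -0.5599 -1.2545 -1.1114 -0.7709 -0.3206  0.2098
  -0.2021  1.1548  2.0107]
 [-0.2364 -0.5551  0.2592  0.4438 -0.2939 -0.2912 -0.3354 -0.6076  0.5342
   0.6749  0.5528 -0.0399]]
0 [-69.0006  -8.2291  19.5315]
56.5 [-68.6712 -11.1262  75.9562]
75 [-68.5634 -12.0748  94.4315]
lean in cradle [ 0.0058 -0.0513  0.9987] yaw rel 0.7086131127148008
w21 rod [-84.8379  -1.0441  45.    ]
w21 rod2 [-29.0745  -1.4625  45.    ]
w22 rod [-86.7167  -2.3255  45.    ]
w22 rod2 [-34.6461   0.1313  45.    ]
w22 datum in [-85.9952   6.0137  56.    ]
w22 datum in2 [-50.3005   4.7558  56.    ]
```

Run:
```python
from h import *
print(delta([.4918,.0688,.128],-104.5))
```

```text
[ 2.826 -4.362  0.246 -0.064  0.045  0.026]
```

Call:
{"api": "play_rows", "payload": {"deltas": [[1, -1.5, 0, 0, 0, 0, 40], [2, -3, 0, -0.03, 0.03, 0, 40], [2.83, -4.36, 0.2, -0.06, 0.04, 0.03, 40], [2.83, -4.36, 0.2, -0.06, 0.04, 0.03, 40], [2.83, -4.36, 0.2, -0.06, 0.04, 0.03, 40], [2.83, -4.36, 0.2, -0.06, 0.04, 0.03, 40]]}}

```text
time_s: 25.9
tcp_pos: [0.4906, 0.0675, 0.1275]
ee_rot: [[-0.253, -0.968, -0.003], [-0.968, 0.253, -0.002], [0.003, 0.002, -1.0]]
wrist_force: [0.4, -0.1, 0.0]
gripper_width: 0.43
```

Run:
```python
from h import *
st(); snap('wrist','w23'); print(delta([.4918,.0688,.0655],-104.5))
```

```text
25.9 tcp [0.4906 0.0675 0.1275] psi -104.6267023405645 zax [-0.0028 -0.0022 -1.    ] F [ 0.4028 -0.0693  0.0128] g 0.42952520617037826 q [ 26.684   15.1161 -25.0591   0.053  -50.0252 -41.3449]
[-0.062 -0.054  2.481  0.025 -0.033 -0.015]
```

View pics/w23.png

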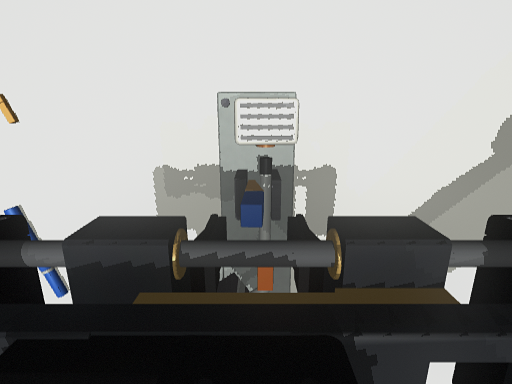

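Call:
{"api": "play_rows", "payload": {"deltas": [[-0.06, -0.05, 0.8, 0.02, -0.03, 0, 40], [-0.06, -0.05, 1.6, 0.02, -0.03, 0, 40], [-0.06, -0.05, 2.3, 0.02, -0.03, 0, 40], [-0.06, -0.05, 2.45, 0.02, -0.03, 0, 40], [-0.06, -0.05, 2.45, 0.02, -0.03, 0, 30], [-0.06, -0.05, 2.45, 0.02, -0.03, 0, 20], [-0.06, -0.05, 2.45, 0.02, -0.03, 0, 8], [-0.06, -0.05, 2.45, 0.02, -0.03, 0, 8], [-0.06, -0.05, 2.45, 0.02, -0.03, 0, 8]]}}

```text
time_s: 26.85
tcp_pos: [0.4926, 0.0687, 0.0668]
ee_rot: [[-0.252, -0.968, 0.001], [-0.968, 0.252, 0.0], [-0.001, -0.001, -1.0]]
wrist_force: [0.2, 0.8, 3.1]
gripper_width: 0.182
```

Run:
```python
from h import *
st(); snap('wrist','w24')
im=cv2.imread('pics/w24.png')[100:290,185:335]
im=np.clip(((im/255.)**0.45)*255,0,255).astype(np.uint8)
cv2.imwrite('pics/a.png',cv2.resize(im,None,fx=4,fy=3,interpolation=cv2.INTER_CUBIC))
```

```text
26.85 tcp [0.4926 0.0687 0.0668] psi -104.58242889572433 zax [ 0.0012  0.0004 -1.    ] F [0.231  0.7893 3.0726] g 0.1817382139497135 q [ 26.6908  20.0282 -28.9153   0.0206 -40.9847 -41.2888]
```

View pics/a.png

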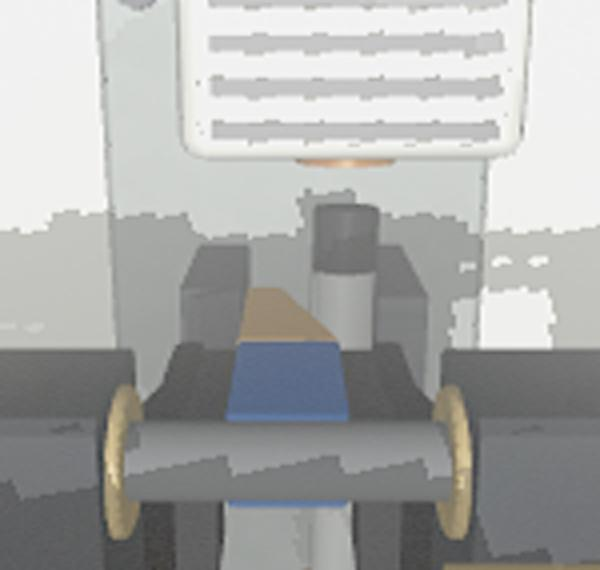

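Call:
{"api": "play_rows", "payload": {"deltas": [[0, 0.01, 0.04, 0, 0, 0, 8], [0, 0.02, 0.08, 0, 0, 0, 8], [0, 0.02, 0.1, 0, 0, 0, 8], [0, 0.02, 0.1, 0, 0, 0, 8]]}}

```text
time_s: 27.3
tcp_pos: [0.4926, 0.0688, 0.0666]
ee_rot: [[-0.251, -0.968, 0.002], [-0.968, 0.251, -0.0], [-0.0, -0.002, -1.0]]
wrist_force: [-4.7, -0.3, 20.8]
gripper_width: 0.181
```

Call:
{"api": "play_rows", "payload": {"deltas": [[0, 0.02, 0, 0, 0, 0, 8], [0, 0.02, -0.06, 0, 0, 0, 8], [0, 0.02, -0.06, 0, 0, 0, 8]]}}

```text
time_s: 27.6
tcp_pos: [0.4925, 0.0688, 0.0667]
ee_rot: [[-0.251, -0.968, 0.003], [-0.968, 0.251, 0.0], [-0.001, -0.003, -1.0]]
wrist_force: [0.5, -1.6, 11.1]
gripper_width: 0.182
```

Call:
{"api": "play_rows", "payload": {"deltas": [[0, 0, 0, 0, 0, 0, 17], [0, 0, 0, 0, 0, 0, 19], [0, 0, 0, 0, 0, 0, 24], [0, 0, 0, 0, 0, 0, 32], [0, 0, 0, 0, 0, 0, 36], [0, 0, -0.8, 0, 0, 0, 36], [0, 0, -1.6, 0, 0, 0, 36], [0, 0, -2.5, 0, 0, 0, 36], [0, 0, -2.5, 0, 0, 0, 36]]}}

```text
time_s: 28.5
tcp_pos: [0.4921, 0.0692, 0.1297]
ee_rot: [[-0.252, -0.968, 0.003], [-0.968, 0.252, 0.001], [-0.002, -0.003, -1.0]]
wrist_force: [0.9, 0.1, 0.4]
gripper_width: 0.416
```

Run:
```python
from h import *
st(); snap('wrist','w25')
im=cv2.imread('pics/w25.png')[100:290,185:335]
im=np.clip(((im/255.)**0.45)*255,0,255).astype(np.uint8)
cv2.imwrite('pics/a.png',cv2.resize(im,None,fx=4,fy=3,interpolation=cv2.INTER_CUBIC))
s=r.sense();print(delta(np.array([.492,.068,.13])-.068*np.array([-.25,-.968,0])+.11*np.array([.968,-.25,0]),-104.5))
```

```text
28.5 tcp [0.4921 0.0692 0.1297] psi -104.57001020966494 zax [ 0.0033  0.0012 -1.    ] F [0.8629 0.1478 0.3861] g 0.4160389942360549 q [ 26.7805  14.9339 -24.9288   0.0311 -49.9387 -41.3707]
[-2.708 -4.445 -0.077 -0.001  0.007 -0.023]
```

View pics/a.png

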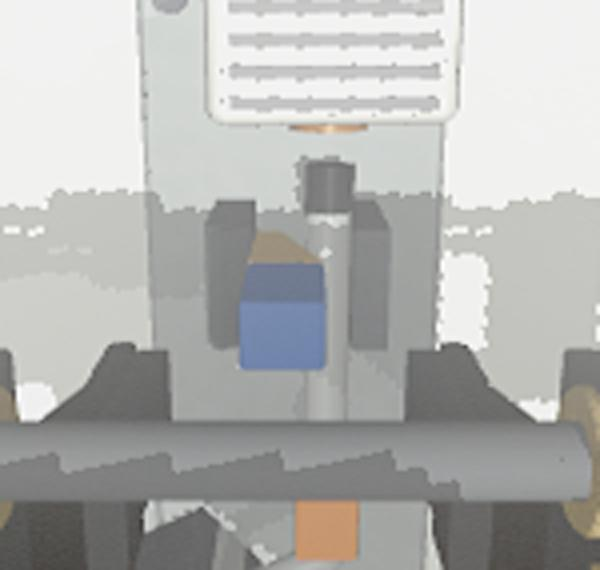

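Call:
{"api": "play_rows", "payload": {"deltas": [[-1, -1.5, -0.5, 0, 0, 0, 10], [-2, -3, -0.5, 0, 0, 0, 10], [-2.7, -4.4, 0, 0, 0, 0, 10], [-2.7, -4.4, 0, 0, 0, 0, 10], [-2.7, -4.4, 0, 0, 0, 0, 10]]}}

```text
time_s: 29.05
tcp_pos: [0.6128, 0.1057, 0.1239]
ee_rot: [[-0.253, -0.967, -0.007], [-0.967, 0.253, -0.002], [0.004, 0.006, -1.0]]
wrist_force: [0.0, -0.3, 0.8]
gripper_width: 0.13
```

Run:
```python
from h import *
st(); snap('wrist','w26'); crop('w26',300,40,480,200,4,'a')
```

```text
29.05 tcp [0.6128 0.1057 0.1239] psi -104.65306971816932 zax [-0.0072 -0.0024 -1.    ] F [ 0.0446 -0.3123  0.7685] g 0.13002260038412444 q [ 24.6541  26.6322  -7.2401  -0.0561 -56.5613 -39.2769]
```

View pics/a.png

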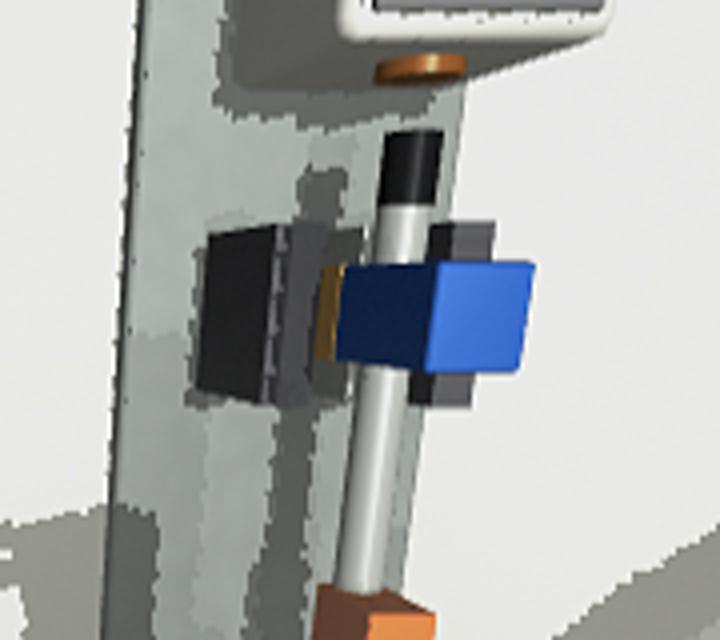

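Call:
{"api": "play_rows", "payload": {"deltas": [[0, 2, -1, 0, 0, 0, 10], [0, 4, -1.5, 0, 0, 0, 10], [0, 6, -1.5, 0, 0, 0, 10], [0, 8, -0.5, 0, 0, 0, 10], [0, 8.8, 0, 0, 0, 0, 10], [0, 8.8, 0, 0, 0, 0, 10], [0, 8.8, 0, 0, 0, 0, 10], [0, 8.8, 0, 0, 0, 0, 10]]}}

```text
time_s: 29.9
tcp_pos: [0.402, 0.1619, 0.1283]
ee_rot: [[-0.252, -0.968, 0.001], [-0.968, 0.252, 0.001], [-0.001, -0.0, -1.0]]
wrist_force: [-0.2, -0.1, -0.1]
gripper_width: 0.115
```

Run:
```python
from h import *
st(); snap('wrist','w27'); crop('w27',30,40,210,200,4,'b')
```

```text
29.9 tcp [0.402  0.1619 0.1283] psi -104.59964208951152 zax [ 0.0007  0.0009 -1.    ] F [-0.2082 -0.0982 -0.1219] g 0.11513205346061896 q [ 43.5705   9.1872 -33.0403  -0.013  -47.7094 -58.1614]
```

View pics/b.png

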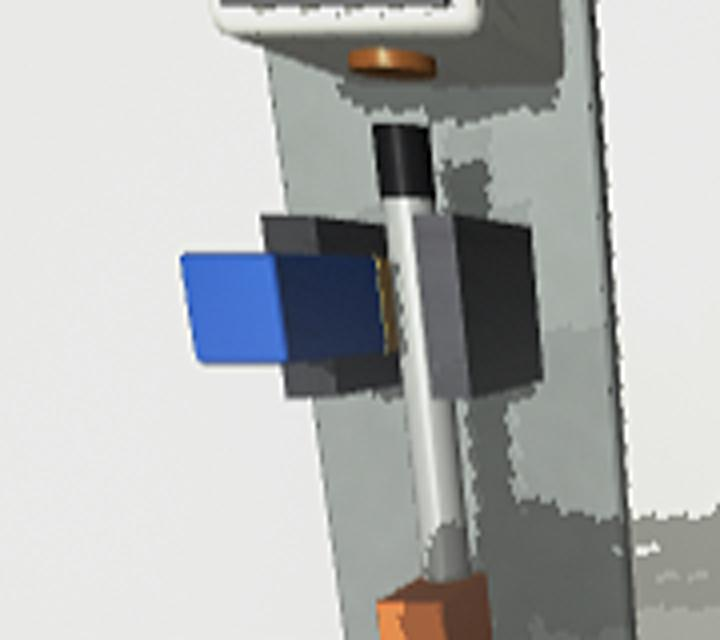

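```bash
sed -e "s/^fw.obs=.*/fw.obs=[('w26',(300,40),[((-9,-8,75),(437,261)),((-9,8,75),(535,263)),((9,8,75),(520,371)),((9,-8,75),(426,371)),((-9,-8,38),(346,266)),((9,-8,38),(336,360))]),/" -e "s/^('w22',(30,40),\[((-9.*/('w27',(30,40),[((-9,-8,75),(181,254)),((-9,8,75),(274,254)),((9,8,75),(287,361)),((9,-8,75),(199,361)),((-9,8,38),(376,256)),((9,8,38),(386,352))])]/" -e '/^# rod/,$d' fw2.py > fw3.py; python3 fw3.py
```

```text
[0.4907 0.0687 1.3222 0.0044 0.0256 0.014 ] [[ 0.1491  0.7619  0.3909 -0.6026 -0.9941 -0.9484 -0.8931 -0.081   0.7446
  -0.7377  1.0808  1.4643]
 [-0.3827 -1.1015  0.3129  0.4778 -0.3273 -0.0093 -0.3238 -0.5204  0.7678
   0.8976  0.3186 -0.0804]]
0 [-68.9797  -8.3503  19.9608]
56.5 [-68.8555  -9.8136  76.4417]
75 [-68.8148 -10.2928  94.9354]
lean in cradle [ 0.0022 -0.0259  0.9997] yaw rel 0.3060153371791756
```

Call:
{"api": "play_rows", "payload": {"deltas": [[0, 0, -1.5, 0, 0, 0, 10], [0, 0, -3, 0, 0, 0, 10], [0, 0, -4, 0, 0, 0, 10], [0, 0, -4, 0, 0, 0, 10]]}}

```text
time_s: 30.35
tcp_pos: [0.4043, 0.1629, 0.2316]
ee_rot: [[-0.253, -0.967, 0.007], [-0.967, 0.253, 0.005], [-0.007, -0.005, -1.0]]
wrist_force: [0.7, 0.8, 0.4]
gripper_width: 0.112
```

Run:
```python
from h import *
st(); snap('scene','s28'); crop('s28',250,150,370,280,5,'b'); snap('top','t28'); crop('t28',120,130,400,270,2.8,'a')
```

```text
30.35 tcp [0.4043 0.1629 0.2316] psi -104.65393024655349 zax [ 0.0065  0.0051 -1.    ] F [0.6817 0.8424 0.3507] g 0.11206615520412333 q [ 43.4936   2.5167 -23.809    0.0533 -63.2036 -58.1723]
```

View pics/b.png

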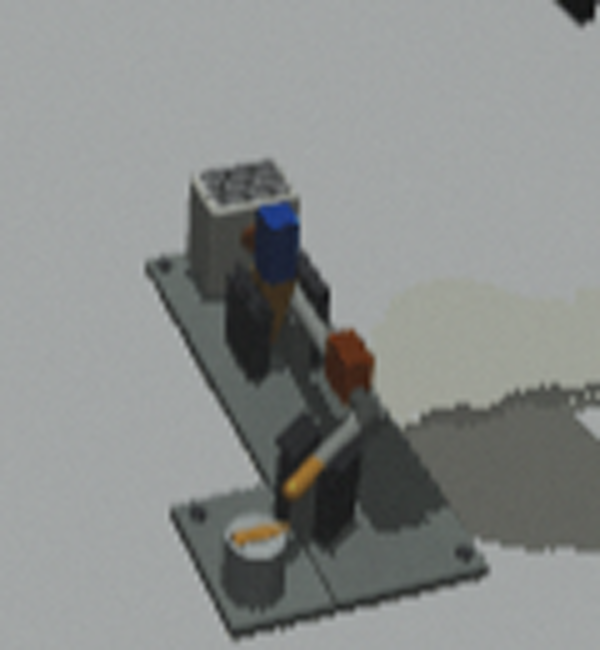

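View pics/a.png

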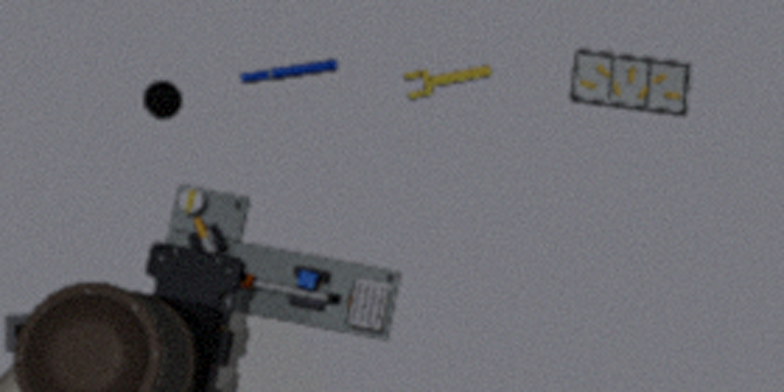

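Both pictures show the guide in both notches and the wedge upright in the gap. The barrel, wrench, eraser and tray are where they were, and the arm is clear.

Run:
```python
from station import r
print(r.finish_job())
```

```text
the job is handed in; nothing more can be done
None
```

I laid the hooked guide in the cradle and let it go, then set the brass wedge in the gap with its flat back to the outer wall. The job went in at about 30 s, well under the 61 s limit; no verdict was reported.

- **Guide:** I lowered it until it touched at about 4.5 N and let go, so it was not dropped. The last measurement, taken before the final re-press, had the rod within about 0.5 mm of the datum wall, parallel to it, and down in both notches.
- **Wedge, first press:** I pressed it to about 13 N while gripping it, then to about 19 N from above with shut fingers. That second press slid sideways and left the wedge leaning about 0.05 rad, so I gripped it again, straightened it and pressed to about 21 N. It did not sink noticeably further.
- **Wedge, final pose:** Two side views put the handle centre at cradle x -69, y -10, z 76–78 mm, with a lean of about 0.026 rad. All of that is within the limits.
- **What disagreed or went unmeasured:** The picture fit gave a height of 76.4 mm, while finger contact on the handle top gave about 78 mm. I could not measure the contact force between wedge and guide; I only know it from the press force and the wedge not moving.
- **Everything else:** In the last picture the barrel, wrench, eraser and tray had not visibly moved, and the arm was clear.

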